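# Rotate three containers in a barred carrying rack

### The job

Lift the retaining bar out of its two open brackets on the carrying rack and lay it down on the black mat, then let go of it. Then, keeping the containers upright, change their places: the tall canister goes where the brown jar with the black lid stood at the start, the brown jar goes where the flat wide pot stood, and the pot goes where the canister stood, each in the middle of its round pad; the empty pad may be used on the way. When all three are in place, put the bar back into both brackets and let go.

Things in the scene. Friction and masses are not known exactly. Their poses are not given: they have to be found in the camera images.
- rack: fixed rack, standing on a board whose top is 36 mm above the bench: plate 78 x 316 x 6 mm; at y +140 and -140 mm a post 12 mm thick (y) with an open bracket: slot 18 mm wide across x, floor at z 66 mm, cheeks flaring to 45 mm wide at z 88 mm. Origin: centre of the underside, on the board; y along the row of pads, x away from the robot, yaw up to 0.15 rad. Clear 65 mm either side of the row
- bar: loose steel bar, 304 mm long (its y), 12 mm wide, 10 mm high, 0.1 to 0.21 kg, balanced about a black upright grip at its middle: 14 mm thick (x), 50 mm long (y), from 10 to 36 mm above the bar's underside. Origin: centre of its underside, z up. At the start it rests centred in both brackets, above the containers, underside at the rack's z 66 mm
- mat: black rubber mat, fixed on the board behind and to the right of the rack, underside 36 mm above the bench, 75 mm (x) x 325 mm (y), 2 mm thick, clear; origin at the centre of its underside, y along its length. Here the bar is laid down, on its underside and lengthwise. (Upright posts of the stall stand at the bench's front edge, near x 0.4 m, y +0.55 and -0.3 m: keep the arm clear)
- canister: loose tall cream canister with a tan lid, 37 mm diameter, 51 mm high, about 0.03 kg; origin at the centre of its underside, z up
- jar: loose dark-brown jar with a black lid, 36 mm diameter, 45 mm high, about 0.05 kg; origin at the centre of its underside, z up
- pot: loose flat wide screw-lid pot, 45 mm diameter across the lid, 20 mm high, about 0.025 kg; origin at the centre of its underside, z up
- pad_1: round grey plastic pad, 60 mm diameter, 2 mm thick, fixed on the rack's plate, its top 8 mm above the rack's underside. Origin: centre of its underside. The canister stands on it at the start; the pot's goal. The four pads stand in one row along the rack's y axis, 66 mm apart, in an order that changes from start to start
- pad_2: round grey plastic pad, 60 mm diameter, 2 mm thick, fixed on the rack's plate, its top 8 mm above the rack's underside. Origin: centre of its underside. The jar stands on it at the start; the canister's goal
- pad_3: round grey plastic pad, 60 mm diameter, 2 mm thick, fixed on the rack's plate, its top 8 mm above the rack's underside. Origin: centre of its underside. The pot stands on it at the start; the jar's goal
- pad_4: round grey plastic pad, 60 mm diameter, 2 mm thick, fixed on the rack's plate, its top 8 mm above the rack's underside. Origin: centre of its underside. Empty at the start: the free spot

How it is judged:
By the outcome, as a careful person would: the job done as asked, in the order asked, and still so for the second after the job is handed in, with the robot touching nothing.
It also fails if it takes over 131 s, if anything falls off the work surface, if the arm or the gripper's body presses on something with over 40 N, if the wrist force passes 120 N, or if a joint passes its speed limit or range.

### The arm

A 6-joint arm with a two-finger parallel gripper is mounted at the origin on a cart in front of the work surface, level with it; the furniture and walls round the work are solid. World frame = base frame: x ahead of the robot, y to its left, z up, the work surface at z = 0. Lengths are in m, angles in rad, forces in N, time in s.
With the tool pointing down it reaches from about 0.3 to 0.875 m from the base axis. Payload 6.4 kg.
Tool frame: the origin (TCP) lies at the very end of the fingers, on their centre line; the grasp point (between the pads) lies 19 mm behind it; z points along the fingers, y is the line along which they close (so a half turn about z gives the same grasp; the last joint's range is limited). The gripper opens to 85 mm and grips with 20 to 120 N. Pads are 22 mm wide; open, the fingers measure 114 mm over their backs; the gripper's body (76 mm by 85 mm) begins 54 mm behind the grasp point. The pads swing forward as they close: fully open they stand 13 mm farther back than shut.
Start: joints at [-1.398, 0.181, 1.607, -0, 1.354, -0.206], TCP at [0.213, -0.534, 0.231] pointing down, gripper open.
Joint ranges: [-2.99, 2.99], [-0.89, 2.07], [0.3, 2.58], [-1.14, 4.28], [0, 2.63], [-3.12, 3.12]. Speed limits (rad/s): [2.57, 2.57, 3.01, 3.14, 3.14, 3.14].

### API

Orientations are given as a unit quaternion [w, x, y, z].
In Python, from bench import ctrl gives the robot as it stands.
- The arm moves only by the tool jog_arm, never from a script. Its argument "series" is a list that holds one entry, the list of rows, each a list of 7 numbers: the shift along the tool's x, y, z in mm, then the turn, a rotation vector about the tool's x, y, z in rad, then the finger opening in mm, from 0 to 85.4. In form: [[[tx, ty, tz, rx, ry, rz, gripper], ...]]. A call has exactly 10 rows; each row shifts and turns the commanded pose from where the row before left it, along the tool's axes as they then stand; what a row does not reach is not made up. A row lasts 1/10 s, in which the tool goes at most 50 mm and 8.59 degrees, less where a joint would pass 70% of its speed; a pose out of reach is approached as far as the arm can. A call with a gripper value outside its range is refused whole. The fingers move at their own pace and stop on an object; the grip force is fixed at half the most. Time passes only in rows, so rows that do not move let the fingers close, or fill a call up. It gives the time, the measured TCP pose, the force, the opening and the grip force at its end, in the units of the state.
- ctrl.get_obs(): the state, without advancing time (a new reading comes with each control period).
- ctrl.camera(name): name is "scene" or "side" or "wrist"; returns a dict with "frame" (400x640x3 uint8, blue, green, red), "z_map" (400x640 float32, m along the optical axis (not along the pixel's ray), 0 where there is no reading), "fx", "fy", "cx", "cy" (pixels), "xyz" and "rotation" of the camera in the world. Camera axes: x right, y down, z forward; pixel columns grow to the right and rows downward; lengths in m; the calibration is good to about 2 mm. A picture is of the moment at which its call begins.
- ctrl.hand_in(): hands the job in; it is judged then, once.
The state is a dict: "time_s": time; "q": joint angles; "dq": joint speeds; "joint_efforts": joint torques, N m; "eef_pos": TCP position; "eef_rot": TCP orientation; "wrist_force": force on the tool from outside, world axes, zero at the start; "torque": the same for the moment, N m; "opening": opening from 0.0 (shut) to 1.0 (fully open); "grasp_force": force on a finger pad.
Only numpy, scipy, OpenCV 4.12 (cv2) and the standard library are available. Lean on these libraries where they do the work, as an engineer would, in place of code of your own. Each camera call takes 0.05 s, during which the arm holds its last target. There are 200 camera calls.

## Working session

There is one attempt and no reset: what is moved stays moved. The work goes in short steps, Python scripts to look and compute and a tool call to move; the robot and the scene stay as the last step left them, time stands still between calls to the robot, and variables do not carry over. Pictures are saved under pics/ and viewed, at most 14 in all, crops included, and the job is handed in when it is done.

Besides the shell and the picture viewer there is one more tool, called after "Emit:" by a JSON object that holds its "op" and its "data". jog_arm: Moves the arm, as the interface text tells. Its arguments: {"type":"object","properties":{"series":{"type":"array"}},"required":["series"]}

```bash
mkdir -p pics
cat > h.py <<'E'
import numpy as np, cv2
from bench import ctrl
from scipy.spatial.transform import Rotation as R
def rot(q): 
    q=np.asarray(q,float)
    return q.reshape(3,3) if q.size==9 else R.from_quat(q[[1,2,3,0]]).as_matrix()
def cloud(c):
    z=c["z_map"]; v,u=np.mgrid[:z.shape[0],:z.shape[1]]
    P=np.stack([(u-c["cx"])/c["fx"]*z,(v-c["cy"])/c["fy"]*z,z],-1)
    P=P@rot(c["rotation"]).T+np.array(c["xyz"]); P[z<=0]=np.nan
    return P
E
python3 - <<'E'
from h import *
o=ctrl.get_obs(); print({k:np.round(v,3) for k,v in o.items()})
for n in ["scene","side","wrist"]:
    c=ctrl.camera(n); cv2.imwrite(f"pics/{n}0.png",c["frame"]); np.savez(f"{n}0.npz",**c); print(n,c["xyz"],c["rotation"],c["fx"],c["cx"],c["cy"])
E
```

```text
{'time_s': np.float64(0.0), 'q': array([-1.398,  0.182,  1.608, -0.   ,  1.354, -0.206]), 'dq': array([ 0.   ,  0.   ,  0.001,  0.002,  0.002, -0.001]), 'joint_efforts': array([ 0.0000e+00, -4.4488e+01, -3.5133e+01, -0.0000e+00,  9.0000e-03,
       -0.0000e+00]), 'eef_pos': array([ 0.213, -0.534,  0.23 ]), 'eef_rot': array([-0.001,  0.982,  0.188,  0.   ]), 'wrist_force': array([ 0.882,  0.681, -0.221]), 'torque': array([0.033, 0.052, 0.022]), 'grasp_force': np.float64(0.0), 'opening': np.float64(1.001)}
scene [-0.24548481  0.5810109   0.67740594] [ 0.22857872 -0.40913789  0.77344253 -0.42678402] 493.4858567863706 322.2154408485088 201.03463965248955
side [ 0.85810261 -0.35590081  0.73317362] [-0.33224716  0.88789931  0.29705781 -0.11403197] 381.0416309057882 320.51615689116755 207.2923694689182
wrist [ 0.28426401 -0.50528791  0.37195861] [ 0.12473616  0.81819884 -0.55469637 -0.08546045] 302.22751525265767 318.82171646796235 206.68018786889286
```

View pics/scene0.png

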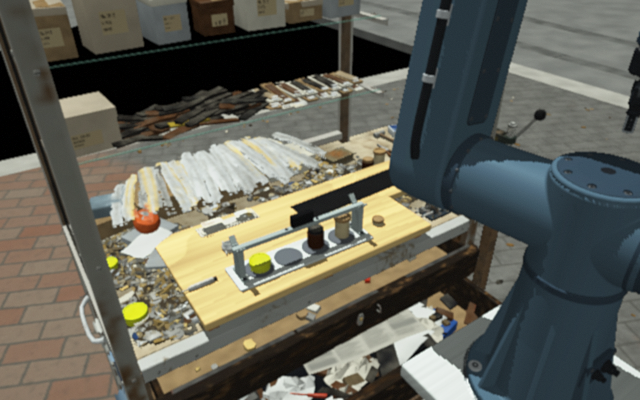

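View pics/side0.png

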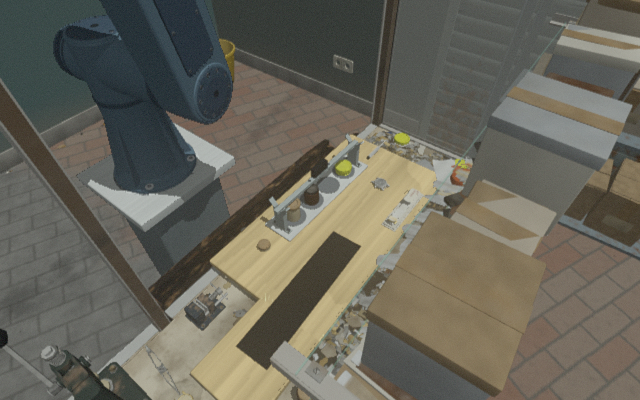

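The scene view shows, from left to right, the yellow pot (261,263), the empty pad (288,256), the jar (316,236) and the canister (343,229), with the bar above them. The side view shows the same row from the far side, and the mat around (300,300).

Run:
```python
from h import *
ims=[]
for n,pts in [("scene",[(261,255),(288,256),(316,228),(343,220),(228,242),(360,200),(300,218)]),("side",[(293,203),(311,183),(328,185),(344,163),(278,212),(352,152),(312,176),(335,236),(360,240),(240,340),(268,362)])]:
    c=dict(np.load(f"{n}0.npz")); P=cloud(c)
    for u,v in pts: print(n,(u,v),np.round(P[v,u],3))
    m=np.isfinite(P[...,2])&(P[...,2]>0.02)&(P[...,2]<0.2)&(P[...,0]>.3)&(P[...,0]<.75)&(P[...,1]>-.5)&(P[...,1]<.35)
    Q=P[m];C=c["frame"][m]; S=900
    im=np.zeros((int(.45*S),int(.85*S),3),np.uint8)
    o=np.argsort(Q[:,2]); Q=Q[o];C=C[o]
    r=((.75-Q[:,0])*S).astype(int).clip(0,im.shape[0]-1); k=((.35-Q[:,1])*S).astype(int).clip(0,im.shape[1]-1)
    im[r,k]=C; ims.append(cv2.morphologyEx(im,cv2.MORPH_CLOSE,np.ones((3,3))))
    np.save(f"{n}Q.npy",np.c_[Q,C])
cv2.imwrite("pics/top.png",cv2.resize(np.vstack(ims),None,fx=.74,fy=.74))
```

```text
scene (261, 255) [0.471 0.247 0.061]
scene (288, 256) [0.458 0.193 0.042]
scene (316, 228) [0.455 0.125 0.088]
scene (343, 220) [0.439 0.068 0.094]
scene (228, 242) [0.567 0.276 0.046]
scene (360, 200) [ 0.557 -0.071  0.034]
scene (300, 218) [0.45  0.166 0.131]
side (293, 203) [0.461 0.061 0.094]
side (311, 183) [0.464 0.123 0.109]
side (328, 185) [0.462 0.194 0.043]
side (344, 163) [0.458 0.268 0.062]
side (278, 212) [0.463 0.01  0.111]
side (352, 152) [0.463 0.296 0.083]
side (312, 176) [0.458 0.136 0.118]
side (335, 236) [0.567 0.077 0.037]
side (360, 240) [0.619 0.102 0.037]
side (240, 340) [ 0.566 -0.224  0.035]
side (268, 362) [ 0.636 -0.223  0.038]
```

View pics/top.png

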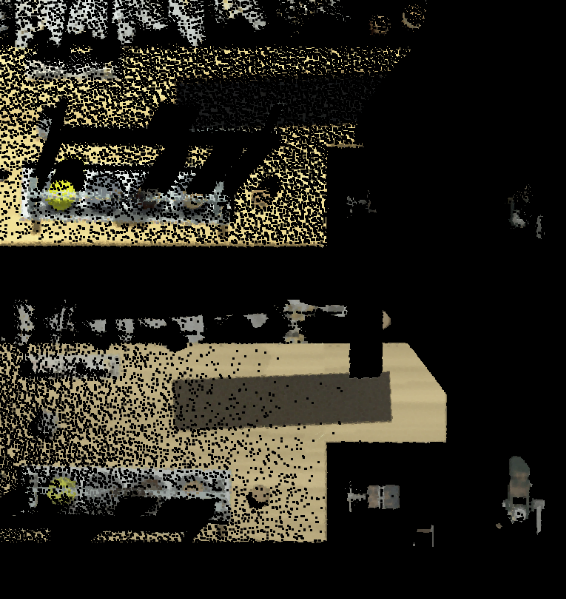

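The top-down maps show the rack along y with a slight yaw and the mat behind it, from about y +0.10 to -0.23. Next I fit the numbers.

Run:
```python
from h import *
def rect(p): 
    r=cv2.minAreaRect((p[:,:2]*1000).astype(np.float32)); return np.round(r[0],1),np.round(r[1],1),round(r[2],2)
for n in ["scene","side"]:
    D=np.load(n+"Q.npy");Q=D[:,:3];C=D[:,3:]
    reg=(Q[:,0]>.38)&(Q[:,0]<.53)&(Q[:,1]>-.03)&(Q[:,1]<.33)
    b=reg&(Q[:,2]>.1075)&(Q[:,2]<.16); p=Q[b]
    print(n,"bar",b.sum(),rect(p),p[:,2].max())
    g=p[p[:,2]>.125]; print(" grip",len(g),g.min(0).round(4),g.max(0).round(4),g.mean(0).round(4), rect(g))
    f=np.polyfit(p[:,1],p[:,0],1); print(" bar line slope,x at grip",f.round(4), np.polyval(f,.15), "y range",p[:,1].min(),p[:,1].max())
    pl=reg&(Q[:,2]>.039)&(Q[:,2]<.0455)&(C.max(1)-C.min(1)<40)&(C.max(1)>90); q=Q[pl]
    # plate robust
    print(" plate",pl.sum(),rect(q),np.percentile(q,[1,50,99],axis=0).round(3).tolist())
    y=reg&(C[:,0]<90)&(C[:,1]>130)&(C[:,2]>130)&(Q[:,2]>.05); q=Q[y]; print(" pot",rect(q),q.min(0).round(3),q.max(0).round(3), np.median(q[q[:,2]>.06],0).round(4))
    for nm,(y0,y1) in {"jar":(.1,.15),"can":(.035,.085)}.items():
        s=reg&(Q[:,1]>y0)&(Q[:,1]<y1)&(Q[:,2]>.05)&(Q[:,2]<.1); q=Q[s]
        A=np.c_[2*q[:,:2],np.ones(len(q))]; z0=np.percentile(q[:,2],97)
        w=q[q[:,2]<z0-.006]; A=np.c_[2*w[:,:2],np.ones(len(w))]
        s_,*_=np.linalg.lstsq(A,(w[:,:2]**2).sum(1),rcond=None); r=np.sqrt(s_[2]+s_[0]**2+s_[1]**2)
        print(" ",nm,"circle",s_[:2].round(4),r.round(4),"ztop",z0.round(4),"yr",q[:,1].min().round(4),q[:,1].max().round(4),"x",q[:,0].min().round(4),q[:,0].max().round(4))
    m=(C.max(1)<75)&(Q[:,0]>.52)&(Q[:,0]<.68)&(Q[:,1]>-.25)&(Q[:,1]<.12)&(Q[:,2]<.045)&(C.max(1)-C.min(1)<25); print(" mat",rect(Q[m]),np.median(Q[m],0).round(4))
```

```text
scene bar 1060 (array([454.6, 158.2]), array([303.1,  52.7]), 88.48) 0.13911678724894694
 grip 192 [0.4466 0.1346 0.1252] [0.464  0.1849 0.1391] [0.4526 0.161  0.133 ] (array([455.4, 159.7]), array([50.3, 17.3]), 89.38)
 bar line slope,x at grip [0.029  0.4499] 0.45423007481709327 y range 0.006638859533490193 0.30972781788374865
 plate 1972 (array([454.4, 144.3]), array([348.6,  80. ]), 88.57) [[0.415, 0.01, 0.039], [0.446, 0.184, 0.041], [0.494, 0.317, 0.045]]
 pot (array([466.1, 196. ]), array([ 33.7, 168.7]), 3.37) [0.445 0.111 0.058] [0.479 0.28  0.087] [0.462  0.2567 0.0619]
  jar circle [0.4564 0.1257] 0.0164 ztop 0.0882 yr 0.1101 0.1441 x 0.4379 0.4684
  can circle [0.4542 0.0593] 0.0146 ztop 0.094 yr 0.041 0.0779 x 0.4348 0.4624
 mat (array([595.7, -71.8]), array([ 72.6, 314.3]), 2.8) [ 0.5977 -0.0516  0.036 ]
side bar 824 (array([458.4, 159.5]), array([303.9,  53.8]), 88.79) 0.14035537879870708
 grip 152 [0.4322 0.0147 0.1251] [0.4816 0.3035 0.1404] [0.4618 0.1547 0.1343] (array([460.6, 159.1]), array([287.6,  49.2]), 88.46)
 bar line slope,x at grip [0.0264 0.4559] 0.45985462703404156 y range 0.00758645999786034 0.3115107929456084
 plate 1575 (array([453.6, 161.2]), array([316.9,  92.7]), 88.08) [[0.42, 0.004, 0.039], [0.479, 0.156, 0.043], [0.5, 0.314, 0.045]]
 pot (array([465.5, 256.8]), array([42.6, 34.8]), 80.94) [0.448 0.236 0.056] [0.483 0.279 0.066] [0.4643 0.2577 0.0633]
  jar circle [0.4613 0.1255] 0.0167 ztop 0.0904 yr 0.1073 0.1417 x 0.4476 0.4796
  can circle [0.4606 0.0586] 0.0143 ztop 0.0958 yr 0.0406 0.0751 x 0.4513 0.4775
 mat (array([598.2, -74.3]), array([ 73.2, 322.1]), 2.19) [ 0.5995 -0.1004  0.0381]
```

```bash
cat >> h.py <<'E'
def plan(wps):
    """wps: list of (x,y,z[m],theta,grip,rows); straight lines from the measured pose, prints rows in tool axes"""
    o=ctrl.get_obs(); M=rot(o["eef_rot"]); p=np.array(o["eef_pos"]); th=np.arctan2(M[1,0],M[0,0])
    print("at",p.round(4),"th",th.round(4),"t",round(float(o["time_s"]),1),"tilt",M[:,2].round(4),"open",round(float(o["opening"]),3))
    for x,y,z,t,g,n in wps:
        d=(np.array([x,y,z])-p)/n*1000; dt=(t-th)/n; rows=[]
        for i in range(n):
            X=np.array([np.cos(th),np.sin(th),0]);Y=np.array([np.sin(th),-np.cos(th),0])
            rows.append([round(float(v),1) for v in (d@X,d@Y,-d[2])]+[0,0,round(-dt,4),g]); th+=dt
        p=np.array([x,y,z])
        print("%d rows, first/last:"%n,rows[0],rows[-1]) if abs(dt)<1e-9 else print(str(rows).replace(" ",""))
E
python3 -c "
from h import *
plan([(.23,-.25,.25,.9,85,10),(.44,.10,.25,1.544,85,10)])
c=np.load('wrist0.npz'); print(rot(c['rotation'])[:,2])"
```

```text
at [ 0.2126 -0.5338  0.2306] th 0.3788 t 0.1 tilt [-2.0e-04  1.3e-03 -1.0e+00] open 1.001
[[12.1,-25.7,-1.9,0,0,np.float64(-0.0521),85],[13.4,-25.1,-1.9,0,0,np.float64(-0.0521),85],[14.7,-24.3,-1.9,0,0,np.float64(-0.0521),85],[16.0,-23.5,-1.9,0,0,np.float64(-0.0521),85],[17.2,-22.7,-1.9,0,0,np.float64(-0.0521),85],[18.3,-21.7,-1.9,0,0,np.float64(-0.0521),85],[19.4,-20.8,-1.9,0,0,np.float64(-0.0521),85],[20.5,-19.7,-1.9,0,0,np.float64(-0.0521),85],[21.5,-18.6,-1.9,0,0,np.float64(-0.0521),85],[22.4,-17.5,-1.9,0,0,np.float64(-0.0521),85]]
[[40.5,-5.3,-0.0,0,0,np.float64(-0.0644),85],[40.7,-2.7,-0.0,0,0,np.float64(-0.0644),85],[40.8,-0.1,-0.0,0,0,np.float64(-0.0644),85],[40.7,2.6,-0.0,0,0,np.float64(-0.0644),85],[40.5,5.2,-0.0,0,0,np.float64(-0.0644),85],[40.1,7.8,-0.0,0,0,np.float64(-0.0644),85],[39.5,10.3,-0.0,0,0,np.float64(-0.0644),85],[38.7,12.9,-0.0,0,0,np.float64(-0.0644),85],[37.8,15.3,-0.0,0,0,np.float64(-0.0644),85],[36.8,17.7,-0.0,0,0,np.float64(-0.0644),85]]
[-0.27822866 -0.10930876 -0.95427481]
```

Emit:
{"op": "jog_arm", "data": {"series": [[[12,-26,-2,0,0,-0.052,85],[13,-25,-2,0,0,-0.052,85],[15,-24,-2,0,0,-0.052,85],[16,-23.5,-2,0,0,-0.052,85],[17,-23,-2,0,0,-0.052,85],[18,-22,-2,0,0,-0.052,85],[19,-21,-2,0,0,-0.052,85],[20.5,-20,-2,0,0,-0.052,85],[21.5,-18.5,-2,0,0,-0.052,85],[22.5,-17.5,-2,0,0,-0.052,85]]]}}

```text
time_s: 1.15
eef_pos: [0.2286, -0.249, 0.2511]
eef_rot: [-0.0, 0.9, 0.435, 0.0]
wrist_force: [-0.4, -0.0, 0.5]
opening: 0.995
grasp_force: 0.0
```

Emit:
{"op": "jog_arm", "data": {"series": [[[40,-5,0,0,0,-0.064,85],[41,-3,0,0,0,-0.064,85],[41,0,0,0,0,-0.064,85],[41,3,0,0,0,-0.064,85],[40,5,0,0,0,-0.064,85],[40,8,0,0,0,-0.064,85],[39,10,0,0,0,-0.064,85],[38,13,0,0,0,-0.064,85],[38,15,0,0,0,-0.064,85],[37,18,0,0,0,-0.064,85]]]}}

```text
time_s: 2.15
eef_pos: [0.4401, 0.0997, 0.2511]
eef_rot: [0.0, 0.717, 0.697, -0.0]
wrist_force: [0.3, -0.9, 0.9]
opening: 0.995
grasp_force: 0.0
```

Both moves ran in order. Now the wrist view.

Run:
```python
from h import *
c=ctrl.camera("wrist"); cv2.imwrite("pics/w1.png",c["frame"]); np.savez("w1.npz",**c); print(c["xyz"]); P=cloud(c)
m=(P[...,2]>.115)&(P[...,2]<.145)&(P[...,0]>.40)&(P[...,0]<.50)&(P[...,1]<.25)&(P[...,1]>.05)
g=P[m]; print(m.sum(), [np.percentile(g[:,i],[2,50,98]).round(4) for i in range(3)])
r=cv2.minAreaRect((g[:,:2]*1000).astype(np.float32));print(r)
```

```text
[0.44278052 0.17661763 0.39259553]
1068 [array([0.4522, 0.459 , 0.4658]), array([0.138 , 0.1619, 0.185 ]), array([0.118 , 0.1365, 0.1381])]
((459.4085693359375, 161.4008331298828), (49.22060012817383, 14.087666511535645), 88.534423828125)
```

View pics/w1.png

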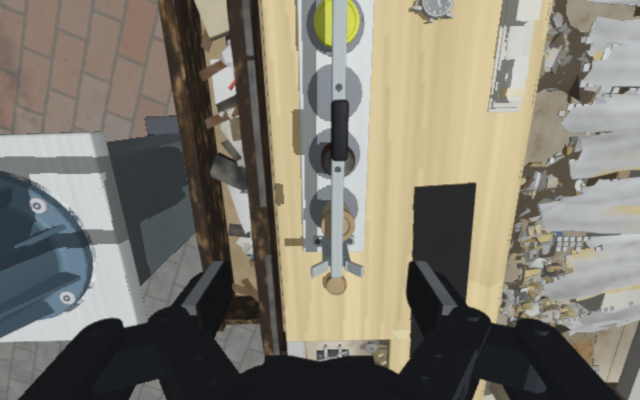

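The wrist view shows the bar's grip at (339,130), and the row lines up with the fingers. The three cameras agree to about 2 mm.

```bash
python3 -c "
from h import *
plan([(.4585,.1605,.17,1.544,60,5),(.4585,.1605,.110,1.544,60,5)])"
```

```text
at [0.4421 0.1037 0.2511] th 1.547 t 2.2 tilt [ 0.0017  0.0034 -1.    ] open 1.0
[[11.4,3.0,16.2,0,0,np.float64(0.0006),60],[11.4,3.0,16.2,0,0,np.float64(0.0006),60],[11.4,3.0,16.2,0,0,np.float64(0.0006),60],[11.4,3.0,16.2,0,0,np.float64(0.0006),60],[11.4,3.0,16.2,0,0,np.float64(0.0006),60]]
5 rows, first/last: [0.0, 0.0, 12.0, 0, 0, np.float64(-0.0), 60] [0.0, 0.0, 12.0, 0, 0, np.float64(-0.0), 60]
```

Emit:
{"op": "jog_arm", "data": {"series": [[[11.4,3,16,0,0,0,60],[11.4,3,16,0,0,0,60],[11.4,3,16,0,0,0,60],[11.4,3,17,0,0,0,60],[11.4,3,16,0,0,0,60],[0,0,12,0,0,0,60],[0,0,12,0,0,0,60],[0,0,12,0,0,0,60],[0,0,12,0,0,0,60],[0,0,12,0,0,0,60]]]}}

```text
time_s: 3.2
eef_pos: [0.4566, 0.154, 0.1096]
eef_rot: [0.0, 0.719, 0.696, 0.0]
wrist_force: [-0.6, -0.4, -0.7]
opening: 0.7
grasp_force: 0.0
```

Emit:
{"op": "jog_arm", "data": {"series": [[[0,0,0,0,0,0,60],[0,0,0,0,0,0,60],[0,0,0,0,0,0,20],[0,0,0,0,0,0,10],[0,0,0,0,0,0,5],[0,0,0,0,0,0,5],[0,0,0,0,0,0,5],[0,0,0,0,0,0,5],[0,0,0,0,0,0,5],[0,0,0,0,0,0,5]]]}}

```text
time_s: 4.2
eef_pos: [0.4571, 0.1544, 0.1109]
eef_rot: [0.0, 0.718, 0.696, 0.001]
wrist_force: [-0.0, -0.4, 6.2]
opening: 0.149
grasp_force: 59.6
```

Run:
```python
from h import *
P=cloud(dict(np.load("side0.npz")))
for u,v in [(300,355),(330,375),(320,390),(345,385),(290,345)]: print((u,v),P[v,u].round(3))
Q=P.reshape(-1,3); Q=Q[np.isfinite(Q[:,0])]
m=(Q[:,0]>.5)&(Q[:,0]<.7)&(Q[:,1]>-.33)&(Q[:,1]<.12)&(Q[:,2]>.06)&(Q[:,2]<.7); print(m.sum(), Q[m].min(0) if m.any() else "", Q[m].max(0) if m.any() else "")
h=np.histogram2d(Q[m][:,0],Q[m][:,1],bins=[10,9],range=[[.5,.7],[-.33,.12]])[0].astype(int);print(h)
plan([(.457,.1545,.18,1.540,5,3),(.598,-.0795,.15,1.614,5,7),(.598,-.0795,.06,1.614,5,10)])
```

```text
(300, 355) [ 0.771 -0.272  0.404]
(330, 375) [ 0.734 -0.17   0.021]
(320, 390) [ 0.801 -0.284  0.405]
(345, 385) [ 0.795 -0.229  0.251]
(290, 345) [ 0.758 -0.271  0.403]
63 [0.68521348 0.04237895 0.06449487] [0.69937908 0.07375903 0.08608912]
[[ 0  0  0  0  0  0  0  0  0]
 [ 0  0  0  0  0  0  0  0  0]
 [ 0  0  0  0  0  0  0  0  0]
 [ 0  0  0  0  0  0  0  0  0]
 [ 0  0  0  0  0  0  0  0  0]
 [ 0  0  0  0  0  0  0  0  0]
 [ 0  0  0  0  0  0  0  0  0]
 [ 0  0  0  0  0  0  0  0  0]
 [ 0  0  0  0  0  0  0  0  0]
 [ 0  0  0  0  0  0  0 61  2]]
at [0.4571 0.1544 0.1109] th 1.5388 t 4.2 tilt [ 1.3e-03  1.0e-04 -1.0e+00] open 0.149
[[0.0,-0.0,-23.0,0,0,np.float64(-0.0004),5],[0.0,-0.0,-23.0,0,0,np.float64(-0.0004),5],[0.0,-0.0,-23.0,0,0,np.float64(-0.0004),5]]
[[-32.8,21.2,4.3,0,0,np.float64(-0.0106),5],[-33.0,20.8,4.3,0,0,np.float64(-0.0106),5],[-33.2,20.5,4.3,0,0,np.float64(-0.0106),5],[-33.4,20.1,4.3,0,0,np.float64(-0.0106),5],[-33.7,19.8,4.3,0,0,np.float64(-0.0106),5],[-33.9,19.4,4.3,0,0,np.float64(-0.0106),5],[-34.1,19.0,4.3,0,0,np.float64(-0.0106),5]]
10 rows, first/last: [0.0, 0.0, 9.0, 0, 0, np.float64(0.0), 5] [0.0, 0.0, 9.0, 0, 0, np.float64(0.0), 5]
```

Emit:
{"op": "jog_arm", "data": {"series": [[[0,0,-8,0,0,0,5],[0,0,-16,0,0,0,5],[0,0,-20,0,0,0,5],[0,0,-20,0,0,0,5],[-10,6,0,0,0,0,5],[-21,13,0,0,0,-0.008,5],[-22,14,0,0,0,-0.008,5],[-22,14,0,0,0,-0.008,5],[-22,14,0,0,0,-0.008,5],[-22,14,0,0,0,-0.008,5]]]}}

```text
time_s: 5.2
eef_pos: [0.5291, 0.0324, 0.1727]
eef_rot: [-0.001, 0.704, 0.71, -0.001]
wrist_force: [0.7, -0.3, -1.5]
opening: 0.152
grasp_force: 59.5
```

Emit:
{"op": "jog_arm", "data": {"series": [[[-22,14,0,0,0,-0.008,5],[-22,13,0,0,0,-0.008,5],[-22,13,0,0,0,-0.008,5],[-22,13,0,0,0,-0.008,5],[-20,11,0,0,0,-0.006,5],[-8,0,0,0,0,0,5],[0,0,0,0,0,0,5],[0,0,0,0,0,0,5],[0,0,0,0,0,0,5],[0,0,0,0,0,0,5]]]}}

```text
time_s: 6.2
eef_pos: [0.596, -0.0795, 0.1743]
eef_rot: [-0.0, 0.69, 0.724, 0.0]
wrist_force: [-0.5, -1.0, -0.9]
opening: 0.15
grasp_force: 59.5
```

Run:
```python
from h import *
plan([(.598,-.0795,.06,1.614,5,10)])
c=ctrl.camera("wrist"); cv2.imwrite("pics/w2.png",c["frame"]); np.savez("w2.npz",**c); P=cloud(c)
c=ctrl.camera("side"); np.savez("s2.npz",**c);cv2.imwrite("pics/s2.png",c["frame"][150:400,150:470]); P=cloud(c)
C=c["frame"].astype(int)
m=(C.max(2)<85)&(P[...,0]>.52)&(P[...,0]<.68)&(P[...,1]>-.26)&(P[...,1]<.12)&(P[...,2]<.045)&(P[...,2]>.03)
print(cv2.minAreaRect((P[m][:,:2]*1000).astype(np.float32)))
b=(P[...,0]>.5)&(P[...,0]<.7)&(P[...,1]>-.26)&(P[...,1]<.12)&(P[...,2]<.19)&(P[...,2]>.12); Q=P[b]; print(b.sum(),[np.percentile(Q[:,i],[1,50,99]).round(3) for i in range(3)])
```

```text
at [ 0.596  -0.0795  0.1743] th 1.6178 t 6.2 tilt [-0.e+00  1.e-04 -1.e+00] open 0.15
[[-0.0,0.2,11.4,0,0,np.float64(0.0004),5],[-0.0,0.2,11.4,0,0,np.float64(0.0004),5],[-0.0,0.2,11.4,0,0,np.float64(0.0004),5],[-0.0,0.2,11.4,0,0,np.float64(0.0004),5],[-0.0,0.2,11.4,0,0,np.float64(0.0004),5],[-0.0,0.2,11.4,0,0,np.float64(0.0004),5],[-0.0,0.2,11.4,0,0,np.float64(0.0004),5],[-0.0,0.2,11.4,0,0,np.float64(0.0004),5],[-0.0,0.2,11.4,0,0,np.float64(0.0004),5],[-0.0,0.2,11.4,0,0,np.float64(0.0004),5]]
((597.5680541992188, -74.27769470214844), (74.97713470458984, 322.5311279296875), 2.1065030097961426)
1031 [array([0.584, 0.599, 0.613]), array([-0.225, -0.129,  0.073]), array([0.167, 0.175, 0.188])]
```

View pics/s2.png

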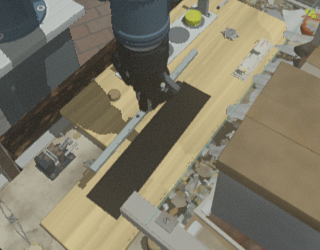

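The bar is held level above the mat, centred to within a few mm. Lowering it now.

Emit:
{"op": "jog_arm", "data": {"series": [[[0,0.2,12,0,0,0,5],[0,0.2,15,0,0,0,5],[0,0.2,15,0,0,0,5],[0,0.2,15,0,0,0,5],[0,0.2,15,0,0,0,5],[0,0.2,15,0,0,0,5],[0,0.2,12,0,0,0,5],[0,0,10,0,0,0,5],[0,0,8,0,0,0,5],[0,0,5,0,0,0,5]]]}}

```text
time_s: 7.3
eef_pos: [0.5976, -0.0803, 0.0515]
eef_rot: [-0.0, 0.691, 0.723, -0.0]
wrist_force: [0.6, -0.5, -1.3]
opening: 0.154
grasp_force: 59.5
```

Emit:
{"op": "jog_arm", "data": {"series": [[[0,0,0,0,0,0,5],[0,0,0,0,0,0,5],[0,0,1,0,0,0,5],[0,0,1,0,0,0,5],[0,0,1,0,0,0,5],[0,0,0.5,0,0,0,5],[0,0,0,0,0,0,5],[0,0,0,0,0,0,5],[0,0,0,0,0,0,5],[0,0,0,0,0,0,5]]]}}

```text
time_s: 8.3
eef_pos: [0.5977, -0.0803, 0.0488]
eef_rot: [0.0, 0.691, 0.723, 0.0]
wrist_force: [0.2, 0.2, -1.7]
opening: 0.153
grasp_force: 59.5
```

Emit:
{"op": "jog_arm", "data": {"series": [[[0,0,0.5,0,0,0,5],[0,0,0.5,0,0,0,5],[0,0,0.5,0,0,0,5],[0,0,0.5,0,0,0,5],[0,0,0,0,0,0,5],[0,0,0,0,0,0,5],[0,0,0,0,0,0,5],[0,0,0,0,0,0,5],[0,0,0,0,0,0,5],[0,0,0,0,0,0,5]]]}}

```text
time_s: 9.3
eef_pos: [0.5977, -0.0803, 0.047]
eef_rot: [0.0, 0.691, 0.723, -0.0]
wrist_force: [-2.6, 0.3, 3.5]
opening: 0.151
grasp_force: 60.2
```

Contact with the mat. I release and lift off.

Emit:
{"op": "jog_arm", "data": {"series": [[[0,0,0,0,0,0,45],[0,0,0,0,0,0,45],[0,0,0,0,0,0,45],[0,0,0,0,0,0,45],[0,0,0,0,0,0,45],[0,0,-10,0,0,0,45],[0,0,-20,0,0,0,45],[0,0,-40,0,0,0,60],[0,0,-40,0,0,0,85],[0,0,-40,0,0,0,85]]]}}

```text
time_s: 10.3
eef_pos: [0.5976, -0.0802, 0.1991]
eef_rot: [0.0, 0.691, 0.723, 0.0]
wrist_force: [0.4, -0.8, 1.1]
opening: 0.987
grasp_force: 0.0
```

Run:
```python
from h import *
plan([(.458,.13,.26,1.544,85,10)])
```

```text
at [ 0.5976 -0.0802  0.1991] th 1.6169 t 10.3 tilt [ 4.e-04 -1.e-04 -1.e+00] open 0.987
[[21.6,-13.0,-6.1,0,0,np.float64(0.0073),85],[21.5,-13.1,-6.1,0,0,np.float64(0.0073),85],[21.5,-13.3,-6.1,0,0,np.float64(0.0073),85],[21.4,-13.4,-6.1,0,0,np.float64(0.0073),85],[21.3,-13.6,-6.1,0,0,np.float64(0.0073),85],[21.2,-13.8,-6.1,0,0,np.float64(0.0073),85],[21.1,-13.9,-6.1,0,0,np.float64(0.0073),85],[21.0,-14.1,-6.1,0,0,np.float64(0.0073),85],[20.9,-14.2,-6.1,0,0,np.float64(0.0073),85],[20.7,-14.4,-6.1,0,0,np.float64(0.0073),85]]
```

Emit:
{"op": "jog_arm", "data": {"series": [[[21,-13,-6,0,0,0.0073,85],[21,-13,-6,0,0,0.0073,85],[21,-13,-6,0,0,0.0073,85],[21,-13.5,-6,0,0,0.0073,85],[21,-13.5,-6,0,0,0.0073,85],[21,-14,-6,0,0,0.0073,85],[21,-14,-6,0,0,0.0073,85],[21,-14,-6,0,0,0.0073,85],[21,-14,-6,0,0,0.0073,85],[21,-14,-6,0,0,0.0073,85]]]}}

```text
time_s: 11.3
eef_pos: [0.4583, 0.1287, 0.2579]
eef_rot: [0.0, 0.717, 0.697, 0.0]
wrist_force: [1.0, 0.6, -0.4]
opening: 0.996
grasp_force: 0.0
```

Emit:
{"op": "jog_arm", "data": {"series": [[[0,0,0,0,0,0,85],[0,0,0,0,0,0,85],[0,0,0,0,0,0,85],[0,0,0,0,0,0,85],[0,0,0,0,0,0,85],[0,0,0,0,0,0,85],[0,0,0,0,0,0,85],[0,0,0,0,0,0,85],[0,0,0,0,0,0,85],[0,0,0,0,0,0,85]]]}}

```text
time_s: 12.3
eef_pos: [0.459, 0.1279, 0.2568]
eef_rot: [0.0, 0.717, 0.698, -0.0]
wrist_force: [-0.1, -0.7, -0.1]
opening: 0.998
grasp_force: 0.0
```

Run:
```python
from h import *
plan([])
c=ctrl.camera("wrist"); np.savez("w3.npz",**c)
s=ctrl.camera("side"); np.savez("s3.npz",**s)
cv2.imwrite("pics/w3.png",np.vstack([c["frame"],cv2.resize(s["frame"][120:245,170:490],(640,250))])[:600] if 0 else c["frame"])
cv2.imwrite("pics/s3.png",cv2.resize(s["frame"][120:380,200:450],None,fx=2,fy=2))
```

```text
at [0.459  0.1279 0.2568] th 1.5439 t 12.3 tilt [-0. -0. -1.] open 0.998
```

View pics/w3.png

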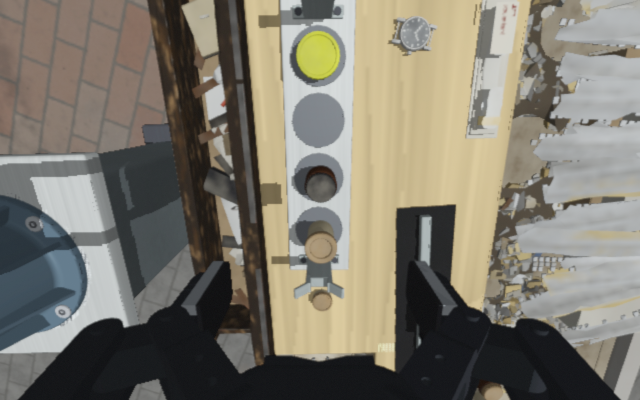

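View pics/s3.png

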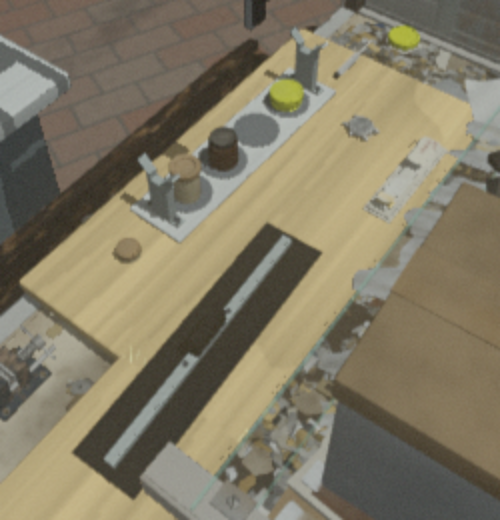

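The bar lies flat inside the mat. In the wrist view the pot is at (318,54), the empty pad at (319,118), the jar lid at (320,182) and the canister lid at (320,243).

Run:
```python
from h import *
from scipy.optimize import least_squares
def circ(p):
    f=lambda s: np.hypot(p[:,0]-s[0],p[:,1]-s[1])-s[2]
    r=least_squares(f,[*p.mean(0),.02],loss="soft_l1",f_scale=.001).x; return r.round(4)
for n in ["w3","s3"]:
    c=dict(np.load(n+".npz")); P=cloud(c); 
    for nm,(y,zt) in {"pot":(.258,.064),"jar":(.126,.089),"can":(.060,.095)}.items():
        m=(abs(P[...,0]-.458)<.035)&(abs(P[...,1]-y)<.03)&(abs(P[...,2]-zt)<.0045)
        q=P[m]; hull=cv2.convexHull((q[:,:2]*1000).astype(np.float32))
        (a,b),r=cv2.minEnclosingCircle(hull); print(n,nm,m.sum(),"z",np.median(q[:,2]).round(4),"encl",np.round([a,b,r],1),"mean",q.mean(0).round(4))
    C=cv2.cvtColor(c["frame"],cv2.COLOR_BGR2GRAY)
    # empty pad: dark-grey area on the plate
    m=(abs(P[...,0]-.459)<.036)&(abs(P[...,1]-.192)<.034)&(abs(P[...,2]-.044)<.006); g=C[m]; t,_=cv2.threshold(g.reshape(-1,1),0,255,cv2.THRESH_OTSU)
    q=P[m&(C<t)]; (a,b),r=cv2.minEnclosingCircle((q[:,:2]*1000).astype(np.float32)); print(n,"pad4",len(q),np.round([a,b,r],1),q.mean(0).round(4),"t",t)
    pl=(abs(P[...,0]-.458)<.06)&(abs(P[...,1]-.16)<.17)&(P[...,2]>.0395)&(P[...,2]<.047); print(n,"plate",cv2.minAreaRect((P[pl][:,:2]*1000).astype(np.float32)), np.median(P[pl][:,2]))
    b=(abs(P[...,0]-.6)<.05)&(P[...,1]>-.25)&(P[...,1]<.1)&(P[...,2]>.0435)&(P[...,2]<.08); print(n,"bar",b.sum(),cv2.minAreaRect((P[b][:,:2]*1000).astype(np.float32)) if b.sum() else "")
```

```text
w3 pot 1656 z 0.0623 encl [461.8 259.5  22.3] mean [0.4616 0.2598 0.0623]
w3 jar 698 z 0.0877 encl [461.1 127.7  16.3] mean [0.4611 0.1285 0.0876]
w3 can 793 z 0.0929 encl [459.3  61.1  18.6] mean [0.4593 0.0617 0.0928]
w3 pad4 2238 [460.3 190.8  34.3] [0.4603 0.1959 0.0427] t 170.0
w3 plate ((459.2699890136719, 159.72933959960938), (308.8886413574219, 77.74354553222656), 88.66813659667969) 0.041517754004606
w3 bar 520 ((594.2045288085938, -19.261459350585938), (12.316243171691895, 195.87997436523438), 2.335146903991699)
s3 pot 177 z 0.0631 encl [462.6 257.6  23.5] mean [0.4626 0.2568 0.0631]
s3 jar 117 z 0.0886 encl [461.4 126.5  17.1] mean [0.4627 0.1248 0.0885]
s3 can 162 z 0.0937 encl [459.3  59.9  18.8] mean [0.4594 0.0595 0.0937]
s3 pad4 310 [455.3 191.7  34.6] [0.4608 0.1935 0.0439] t 144.0
s3 plate ((456.531494140625, 155.0048370361328), (328.6071472167969, 85.84893798828125), 88.2300033569336) 0.04273271630961328
s3 bar 1016 ((597.9512939453125, -75.16490173339844), (14.238801002502441, 303.1671447753906), 2.539679765701294)
```

Run:
```python
from h import *
for n in ["w3","s3"]:
    c=dict(np.load(n+".npz")); P=cloud(c); C=cv2.cvtColor(c["frame"],cv2.COLOR_BGR2GRAY)
    sel=(abs(P[...,0]-.459)<.045)&(abs(P[...,1]-.192)<.05)&(abs(P[...,2]-.044)<.006)
    for t in [115,130,145]:
        k,l,st,ce=cv2.connectedComponentsWithStats((sel&(C<t)).astype(np.uint8)); i=1+np.argmax(st[1:,4]); q=P[l==i]
        print(n,t,len(q),np.round(cv2.minEnclosingCircle((q[:,:2]*1000).astype(np.float32))[0],1),np.percentile(q[:,:2],[1,99],axis=0).round(4).tolist())
plan([(.4615,.2515,.16,1.544,85,6),(.4615,.2515,.047,1.544,85,10)])
```

```text
w3 115 73 [451.4 239.6] [[0.4419, 0.2351], [0.4609, 0.2415]]
w3 130 170 [453.7 142. ] [[0.4343, 0.142], [0.4721, 0.1548]]
w3 145 2136 [460.  195.1] [[0.4334, 0.1681], [0.4876, 0.2225]]
s3 115 258 [460.4 193.7] [[0.4343, 0.1681], [0.4861, 0.2194]]
s3 130 289 [458.3 193.3] [[0.4332, 0.1676], [0.4862, 0.2205]]
s3 145 310 [458.9 194.6] [[0.4309, 0.1665], [0.4883, 0.2219]]
at [0.459  0.1279 0.2568] th 1.5439 t 12.4 tilt [ 1.e-04 -0.e+00 -1.e+00] open 0.997
[[20.6,-0.1,16.1,0,0,np.float64(-0.0),85],[20.6,-0.1,16.1,0,0,np.float64(-0.0),85],[20.6,-0.1,16.1,0,0,np.float64(-0.0),85],[20.6,-0.1,16.1,0,0,np.float64(-0.0),85],[20.6,-0.1,16.1,0,0,np.float64(-0.0),85],[20.6,-0.1,16.1,0,0,np.float64(-0.0),85]]
10 rows, first/last: [0.0, 0.0, 11.3, 0, 0, np.float64(0.0), 85] [0.0, 0.0, 11.3, 0, 0, np.float64(0.0), 85]
```

Emit:
{"op": "jog_arm", "data": {"series": [[[12,0,9,0,0,0,85],[22,0,17,0,0,0,85],[22,0,17,0,0,0,85],[22,0,17,0,0,0,85],[22,0,17,0,0,0,85],[16,-0.5,12,0,0,0,85],[7.5,0,7,0,0,0,85],[0,0,14,0,0,0,85],[0,0,14,0,0,0,85],[0,0,14,0,0,0,85]]]}}

```text
time_s: 13.4
eef_pos: [0.4618, 0.2508, 0.1177]
eef_rot: [0.0, 0.717, 0.697, -0.0]
wrist_force: [0.3, -0.7, -0.0]
opening: 0.991
grasp_force: 0.0
```

Emit:
{"op": "jog_arm", "data": {"series": [[[0,0,14,0,0,0,85],[0,0,14,0,0,0,85],[0,0,12,0,0,0,85],[0,0,10,0,0,0,85],[0,0,8,0,0,0,85],[0,0,4,0,0,0,85],[0,0,0,0,0,0,85],[0,0,0,0,0,0,85],[0,0,0,0,0,0,85],[0,0,0,0,0,0,85]]]}}

```text
time_s: 14.4
eef_pos: [0.4622, 0.2515, 0.0573]
eef_rot: [0.0, 0.717, 0.698, 0.0]
wrist_force: [-0.6, -0.2, -0.7]
opening: 0.992
grasp_force: 0.0
```

Emit:
{"op": "jog_arm", "data": {"series": [[[0,0,5,0,0,0,75],[0,0,4.5,0,0,0,65],[0,0,0,0,0,0,58],[0,0,0,0,0,0,54],[0,0,0,0,0,0,51],[0,0,0,0,0,0,48],[0,0,0,0,0,0,45],[0,0,0,0,0,0,40],[0,0,0,0,0,0,36],[0,0,0,0,0,0,36]]]}}

```text
time_s: 15.4
eef_pos: [0.4619, 0.2514, 0.0479]
eef_rot: [0.0, 0.717, 0.698, 0.0]
wrist_force: [-1.2, -1.6, 5.4]
opening: 0.473
grasp_force: 59.8
```

Run:
```python
from h import *
plan([])
s=ctrl.camera("side"); cv2.imwrite("pics/s4.png",cv2.resize(s["frame"][100:250,250:420],None,fx=4,fy=4))
```

```text
at [0.4619 0.2514 0.0479] th 1.5439 t 15.4 tilt [ 2.e-04  0.e+00 -1.e+00] open 0.473
```

View pics/s4.png

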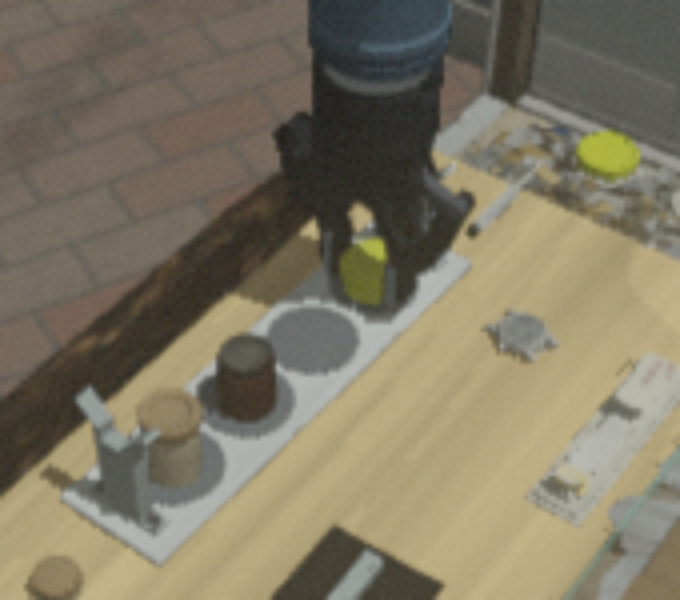

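Run:
```python
from h import *
c=ctrl.camera("wrist"); s=ctrl.camera("scene")
cv2.imwrite("pics/c5.png",np.vstack([cv2.resize(c["frame"][150:350,180:460],(700,300*700//840*2//2)),cv2.resize(s["frame"][200:300,200:400],(700,330))]))
for n,k in [("wrist",c),("scene",s)]:
    P=cloud(k);C=k["frame"].astype(int); m=(C[...,0]<90)&(C[...,1]>120)&(C[...,2]>120)&(abs(P[...,0]-.46)<.05)&(abs(P[...,1]-.258)<.05); q=P[m]; print(n,len(q))
    if len(q)>10: print(np.percentile(q,[1,25,50,75,99],axis=0).round(4)); t=q[q[:,2]>.055]; A=np.c_[t[:,:2]-t[:,:2].mean(0),np.ones(len(t))]; print("plane",np.linalg.lstsq(A,t[:,2],rcond=None)[0].round(3))
```

```text
wrist 2661
[[0.444  0.2609 0.0571]
 [0.4565 0.2671 0.0618]
 [0.465  0.2709 0.0622]
 [0.4732 0.2752 0.0627]
 [0.483  0.281  0.0638]]
plane [-0.029 -0.009  0.062]
scene 219
[[0.415  0.2201 0.0334]
 [0.4442 0.2609 0.0554]
 [0.4538 0.2669 0.0611]
 [0.4655 0.2725 0.0622]
 [0.4898 0.2922 0.1286]]
plane [-0.332 -1.077  0.064]
```

View pics/c5.png

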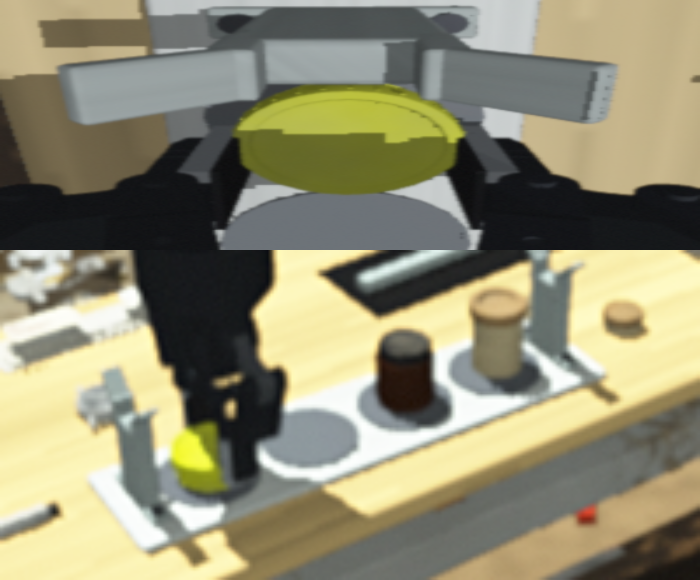

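The pot is level between the pads and I see no tilt. I lift it and move it to the empty pad.

Emit:
{"op": "jog_arm", "data": {"series": [[[0,0,-4,0,0,0,36],[0,0,-8,0,0,0,36],[0,0,-9,0,0,0,36],[0,0,-9,0,0,0,36],[-6,0,0,0,0,0,36],[-12,0,0,0,0,0,36],[-15,0,0,0,0,0,36],[-15,0,0,0,0,0,36],[-12,0,0,0,0,0,36],[-6,0,0,0,0,0,36]]]}}

```text
time_s: 16.55
eef_pos: [0.4599, 0.1837, 0.0771]
eef_rot: [-0.0, 0.717, 0.697, -0.0]
wrist_force: [-0.5, -0.0, 0.1]
opening: 0.474
grasp_force: 60.4
```

Run:
```python
from h import *
plan([])
for n in ["wrist","side","scene"]:
    k=ctrl.camera(n);P=cloud(k);C=k["frame"].astype(int); m=(C[...,0]<90)&(C[...,1]>70)&(C[...,2]>70)&(C[...,1]-C[...,0]>45)&(abs(P[...,0]-.46)<.04)&(abs(P[...,1]-.193)<.04)&(P[...,2]>.06); q=P[m]; print(n,len(q))
    if len(q)>10: print(np.percentile(q,[1,50,99],axis=0).round(4)); t=q[abs(q[:,2]-.092)<.004]; print("top",len(t),np.round(cv2.minEnclosingCircle((t[:,:2]*1000).astype(np.float32)),1) if 0 else cv2.minEnclosingCircle((t[:,:2]*1000).astype(np.float32))); A=np.c_[t[:,:2]-t[:,:2].mean(0),np.ones(len(t))]; print("plane",np.linalg.lstsq(A,t[:,2],rcond=None)[0].round(3))
```

```text
at [0.4599 0.1837 0.0771] th 1.5421 t 16.6 tilt [-5.e-04 -2.e-04 -1.e+00] open 0.474
wrist 6500
[[0.4411 0.1721 0.0828]
 [0.4608 0.1946 0.0913]
 [0.4804 0.2137 0.0928]]
top 6189 ((461.0376281738281, 192.30453491210938), 22.654884338378906)
plane [-0.002 -0.008  0.091]
side 146
[[0.4418 0.1682 0.0721]
 [0.458  0.1791 0.092 ]
 [0.4802 0.2053 0.128 ]]
top 115 ((459.4529113769531, 186.55316162109375), 21.479957580566406)
plane [-0.021  0.     0.092]
scene 242
[[0.4355 0.1749 0.0714]
 [0.4546 0.198  0.0905]
 [0.4802 0.2119 0.1099]]
top 169 ((458.6617736816406, 192.40072631835938), 24.029693603515625)
plane [ 0.011 -0.001  0.091]
```

Emit:
{"op": "jog_arm", "data": {"series": [[[0,0,6,0,0,0,36],[0,0,8,0,0,0,36],[0,0,7,0,0,0,36],[0,0,5,0,0,0,36],[0,0,2,0,0,0,36],[0,0,1,0,0,0,36],[0,0,0,0,0,0,36],[0,0,0,0,0,0,36],[0,0,0,0,0,0,36],[0,0,0,0,0,0,36]]]}}

```text
time_s: 17.7
eef_pos: [0.4603, 0.1854, 0.0485]
eef_rot: [0.0, 0.717, 0.697, 0.0]
wrist_force: [-0.2, 0.3, -1.0]
opening: 0.475
grasp_force: 60.4
```

Emit:
{"op": "jog_arm", "data": {"series": [[[0,0,0,0,0,0,50],[0,0,0,0,0,0,60],[0,0,0,0,0,0,75],[0,0,0,0,0,0,85],[0,0,0,0,0,0,85],[0,0,-15,0,0,0,85],[0,0,-25,0,0,0,85],[0,0,-30,0,0,0,85],[0,0,-30,0,0,0,85],[0,0,-20,0,0,0,85]]]}}

```text
time_s: 18.7
eef_pos: [0.4608, 0.1855, 0.1705]
eef_rot: [0.001, 0.717, 0.698, 0.001]
wrist_force: [0.7, -0.8, 0.6]
opening: 1.0
grasp_force: 0.0
```

```bash
cat >> h.py <<'E'
def look(objs,n="wrist"):
    c=ctrl.camera(n); P=cloud(c)
    for nm,y,zt in objs:
        m=(abs(P[...,0]-.46)<.035)&(abs(P[...,1]-y)<.032)&(abs(P[...,2]-zt+.0015)<.004); q=P[m]
        if len(q)<20: print(n,nm,len(q)); continue
        (a,b),r=cv2.minEnclosingCircle((q[:,:2]*1000).astype(np.float32)); A=np.c_[q[:,:2]-q[:,:2].mean(0),np.ones(len(q))]
        print(n,nm,len(q),np.round([a,b,r],1),"plane",np.linalg.lstsq(A,q[:,2],rcond=None)[0].round(3))
E
python3 - <<'E'
from h import *
look([("pot",.193,.064),("jar",.126,.089)])
look([("pot",.193,.064),("jar",.126,.089)],"side")
plan([(.4607,.127,.12,1.544,85,4),(.4607,.127,.058,1.544,85,6)])
E
```

```text
wrist pot 2005 [460.6 193.7  22.4] plane [-0.    -0.007  0.062]
wrist jar 1050 [460.7 127.9  16.7] plane [ 0.006 -0.028  0.088]
side pot 192 [462.5 192.5  23.3] plane [-0.009  0.02   0.063]
side jar 118 [461.5 125.7  16.8] plane [-0.051  0.034  0.089]
at [0.4623 0.1858 0.1716] th 1.5439 t 18.8 tilt [ 6.4e-03  9.0e-04 -1.0e+00] open 0.997
[[-14.7,0.0,12.9,0,0,np.float64(-0.0),85],[-14.7,0.0,12.9,0,0,np.float64(-0.0),85],[-14.7,0.0,12.9,0,0,np.float64(-0.0),85],[-14.7,0.0,12.9,0,0,np.float64(-0.0),85]]
6 rows, first/last: [0.0, 0.0, 10.3, 0, 0, np.float64(-0.0), 85] [0.0, 0.0, 10.3, 0, 0, np.float64(-0.0), 85]
```

Emit:
{"op": "jog_arm", "data": {"series": [[[-8,0,0,0,0,0,85],[-15,0.5,0,0,0,0,85],[-15,0.5,0,0,0,0,85],[-13,0.5,6,0,0,0,85],[-7.5,0.3,12,0,0,0,85],[0,0,16,0,0,0,85],[0,0,16,0,0,0,85],[0,0,16,0,0,0,85],[0,0,16,0,0,0,85],[0,0,12,0,0,0,85]]]}}

```text
time_s: 19.8
eef_pos: [0.4587, 0.1266, 0.0717]
eef_rot: [-0.001, 0.717, 0.697, -0.001]
wrist_force: [-0.1, -0.4, 0.7]
opening: 0.996
grasp_force: 0.0
```

Emit:
{"op": "jog_arm", "data": {"series": [[[0,0,10,0,0,0,85],[0,0,6,0,0,0,85],[0,0,0,0,0,0,85],[0,0,0,0,0,0,70],[0,0,0,0,0,0,55],[0,0,0,0,0,0,46],[0,0,0,0,0,0,42],[0,0,0,0,0,0,36],[0,0,0,0,0,0,27],[0,0,0,0,0,0,27]]]}}

```text
time_s: 20.8
eef_pos: [0.4606, 0.1269, 0.059]
eef_rot: [0.0, 0.717, 0.698, 0.0]
wrist_force: [-1.1, 0.0, 5.7]
opening: 0.394
grasp_force: 59.7
```

Emit:
{"op": "jog_arm", "data": {"series": [[[0,0,0,0,0,0,27],[0,0,0,0,0,0,27],[0,0,0,0,0,0,27],[0,0,-6,0,0,0,27],[0,0,-12,0,0,0,27],[0,0,-14,0,0,0,27],[0,0,-14,0,0,0,27],[0,0,-9,0,0,0,27],[0,0,-5,0,0,0,27],[0,0,0,0,0,0,27]]]}}

```text
time_s: 21.8
eef_pos: [0.4608, 0.1269, 0.1191]
eef_rot: [0.001, 0.717, 0.698, 0.001]
wrist_force: [-0.2, -0.2, -0.3]
opening: 0.387
grasp_force: 59.7
```

Emit:
{"op": "jog_arm", "data": {"series": [[[6,0,0,0,0,0,27],[14,-0.4,0,0,0,0,27],[18,-0.4,0,0,0,0,27],[20,-0.4,0,0,0,0,27],[20,-0.4,0,0,0,0,27],[20,-0.4,0,0,0,0,27],[18,0,0,0,0,0,27],[11,0,0,0,0,0,27],[5,0,0,0,0,0,27],[0,0,0,0,0,0,27]]]}}

```text
time_s: 22.8
eef_pos: [0.4614, 0.2594, 0.1179]
eef_rot: [-0.0, 0.716, 0.698, -0.0]
wrist_force: [-0.0, -0.5, -0.8]
opening: 0.397
grasp_force: 59.7
```

Emit:
{"op": "jog_arm", "data": {"series": [[[0,0,0,0,0,0,27],[0,0,0,0,0,0,27],[0,0,5,0,0,0,27],[0,0,8,0,0,0,27],[0,0,10,0,0,0,27],[0,0,8,0,0,0,27],[0,0,6,0,0,0,27],[0,0,3,0,0,0,27],[0,0,0,0,0,0,27],[0,0,0,0,0,0,27]]]}}

```text
time_s: 23.8
eef_pos: [0.462, 0.2589, 0.0784]
eef_rot: [0.0, 0.717, 0.698, 0.0]
wrist_force: [0.2, -0.5, -0.7]
opening: 0.39
grasp_force: 59.7
```

Run:
```python
from h import *
plan([])
look([("jar",.259,.109)]);look([("jar",.259,.109)],"side")
```

```text
at [0.462  0.2589 0.0784] th 1.5438 t 23.8 tilt [ 2.e-04  1.e-04 -1.e+00] open 0.39
wrist jar 4588 [462.5 266.3  30.3] plane [-0.001 -0.022  0.107]
side jar 118 [462.9 257.   30.5] plane [-0.01   0.043  0.108]
```

Emit:
{"op": "jog_arm", "data": {"series": [[[0,0,5,0,0,0,27],[0,0,6,0,0,0,27],[0,0,4,0,0,0,27],[0,0,2.5,0,0,0,27],[0,0,1,0,0,0,27],[0,0,0.7,0,0,0,27],[0,0,0,0,0,0,27],[0,0,0,0,0,0,27],[0,0,0,0,0,0,27],[0,0,0,0,0,0,27]]]}}

```text
time_s: 24.9
eef_pos: [0.4619, 0.2589, 0.0592]
eef_rot: [0.0, 0.717, 0.697, 0.0]
wrist_force: [0.0, 1.3, 0.1]
opening: 0.393
grasp_force: 59.8
```

Emit:
{"op": "jog_arm", "data": {"series": [[[0,0,0,0,0,0,45],[0,0,0,0,0,0,60],[0,0,0,0,0,0,75],[0,0,0,0,0,0,85],[0,0,0,0,0,0,85],[0,0,-15,0,0,0,85],[0,0,-25,0,0,0,85],[0,0,-30,0,0,0,85],[0,0,-25,0,0,0,85],[0,0,-10,0,0,0,85]]]}}

```text
time_s: 25.9
eef_pos: [0.4633, 0.2594, 0.1669]
eef_rot: [0.001, 0.717, 0.698, 0.002]
wrist_force: [0.4, 0.5, 0.2]
opening: 0.993
grasp_force: 0.0
```

Run:
```python
from h import *
look([("jar",.259,.089)])
look([("jar",.259,.089),("can",.06,.095)],"side")
plan([])
```

```text
wrist jar 1290 [462.2 259.8  16.5] plane [ 0.002 -0.016  0.088]
side jar 102 [462.7 257.5  16.9] plane [-0.018  0.057  0.088]
side can 170 [459.1  59.4  18.8] plane [-0.005 -0.001  0.094]
at [0.4628 0.2592 0.1655] th 1.5439 t 26.0 tilt [ 3.1e-03  9.0e-04 -1.0e+00] open 0.996
```

Emit:
{"op": "jog_arm", "data": {"series": [[[-12,0.2,0,0,0,0,85],[-24,0.3,0,0,0,0,85],[-30,0.3,0,0,0,0,85],[-30,0.3,0,0,0,0,85],[-30,0.3,0,0,0,0,85],[-30,0.3,0,0,0,0,85],[-22,0.3,0,0,0,0,85],[-14,0.3,4,0,0,0,85],[-6.5,0,8,0,0,0,85],[0,0,12,0,0,0,85]]]}}

```text
time_s: 27.0
eef_pos: [0.4583, 0.0595, 0.1387]
eef_rot: [-0.0, 0.717, 0.697, -0.0]
wrist_force: [0.7, 0.3, 0.3]
opening: 0.996
grasp_force: 0.0
```

Emit:
{"op": "jog_arm", "data": {"series": [[[0,0,10,0,0,0,85],[0,0,15,0,0,0,85],[0,0,18,0,0,0,85],[0,0,16,0,0,0,85],[0,0,10,0,0,0,85],[0,0,7,0,0,0,85],[0,0,4,0,0,0,85],[0,0,0,0,0,0,85],[0,0,0,0,0,0,85],[0,0,0,0,0,0,85]]]}}

```text
time_s: 28.0
eef_pos: [0.4593, 0.0603, 0.0607]
eef_rot: [0.001, 0.717, 0.698, 0.0]
wrist_force: [0.9, 0.2, 0.7]
opening: 0.993
grasp_force: 0.0
```

Emit:
{"op": "jog_arm", "data": {"series": [[[0,0,0,0,0,0,70],[0,0,0,0,0,0,58],[0,0,0,0,0,0,50],[0,0,0,0,0,0,44],[0,0,0,0,0,0,40],[0,0,0,0,0,0,36],[0,0,0,0,0,0,27],[0,0,0,0,0,0,27],[0,0,0,0,0,0,27],[0,0,0,0,0,0,27]]]}}

```text
time_s: 29.0
eef_pos: [0.4589, 0.0604, 0.0603]
eef_rot: [0.0, 0.717, 0.698, 0.0]
wrist_force: [-2.6, -1.0, 5.8]
opening: 0.405
grasp_force: 59.4
```

Emit:
{"op": "jog_arm", "data": {"series": [[[0,0,-4,0,0,0,27],[0,0,-8,0,0,0,27],[0,0,-9,0,0,0,27],[0,0,-9,0,0,0,27],[6,-0.3,0,0,0,0,27],[12,-0.3,0,0,0,0,27],[15.5,-0.4,0,0,0,0,27],[15,0,0,0,0,0,27],[12,0,0,0,0,0,27],[6,0,0,0,0,0,27]]]}}

```text
time_s: 30.0
eef_pos: [0.4591, 0.1283, 0.0897]
eef_rot: [-0.0, 0.716, 0.698, -0.0]
wrist_force: [-0.2, -0.1, -1.2]
opening: 0.403
grasp_force: 59.6
```

Emit:
{"op": "jog_arm", "data": {"series": [[[0,0,0,0,0,0,27],[0,0,0,0,0,0,27],[0,0,0,0,0,0,27],[0,0,4,0,0,0,27],[0,0,8,0,0,0,27],[0,0,8,0,0,0,27],[0,0,5,0,0,0,27],[0,0,2,0,0,0,27],[0,0,0,0,0,0,27],[0,0,0,0,0,0,27]]]}}

```text
time_s: 31.0
eef_pos: [0.4597, 0.1269, 0.0632]
eef_rot: [0.0, 0.717, 0.697, 0.0]
wrist_force: [0.4, 0.4, 0.8]
opening: 0.406
grasp_force: 59.6
```

Emit:
{"op": "jog_arm", "data": {"series": [[[0,0,1.5,0,0,0,27],[0,0,1,0,0,0,27],[0,0,0.3,0,0,0,27],[0,0,0,0,0,0,27],[0,0,0,0,0,0,27],[0,0,0,0,0,0,27],[0,0,0,0,0,0,45],[0,0,0,0,0,0,60],[0,0,0,0,0,0,75],[0,0,0,0,0,0,85]]]}}

```text
time_s: 32.0
eef_pos: [0.4595, 0.1269, 0.0602]
eef_rot: [-0.0, 0.717, 0.698, -0.0]
wrist_force: [0.1, -0.5, -0.7]
opening: 0.991
grasp_force: 0.0
```

Emit:
{"op": "jog_arm", "data": {"series": [[[0,0,0,0,0,0,85],[0,0,0,0,0,0,85],[0,0,-10,0,0,0,85],[0,0,-20,0,0,0,85],[0,0,-30,0,0,0,85],[0,0,-25,0,0,0,85],[0,0,-15,0,0,0,85],[0,0,-5,0,0,0,85],[0,0,0,0,0,0,85],[0,0,0,0,0,0,85]]]}}

```text
time_s: 33.0
eef_pos: [0.459, 0.1269, 0.1646]
eef_rot: [-0.0, 0.717, 0.697, -0.0]
wrist_force: [-0.2, -0.2, -0.5]
opening: 1.001
grasp_force: 0.0
```

Run:
```python
from h import *
o=[("can",.127,.095),("pot",.193,.064),("jar",.259,.089)]
look(o);look(o,"side")
plan([])
```

```text
wrist can 1804 [460.1 127.5  18.6] plane [-0.    -0.004  0.093]
wrist pot 2564 [460.7 193.7  22.3] plane [0.002 0.    0.062]
wrist jar 2056 [462.4 259.4  16.3] plane [-0.003  0.021  0.088]
side can 157 [460.6 125.7  19.1] plane [0.001 0.021 0.094]
side pot 190 [461.4 191.3  22.3] plane [-0.008  0.006  0.063]
side jar 101 [462.6 256.7  16.4] plane [-0.032  0.083  0.088]
at [0.4588 0.1268 0.1642] th 1.5437 t 33.1 tilt [-0.0021 -0.     -1.    ] open 0.999
```

Emit:
{"op": "jog_arm", "data": {"series": [[[8,-0.3,0,0,0,0,85],[16,-0.3,0,0,0,0,85],[18,-0.4,0,0,0,0,85],[17,0,0,0,0,0,85],[10,0,6,0,0,0,85],[4,0,12,0,0,0,85],[0,0,16,0,0,0,85],[0,0,18,0,0,0,85],[0,0,18,0,0,0,85],[0,0,16,0,0,0,85]]]}}

```text
time_s: 34.1
eef_pos: [0.4595, 0.1994, 0.0771]
eef_rot: [-0.001, 0.717, 0.697, -0.001]
wrist_force: [-0.2, -0.1, -1.7]
opening: 1.001
grasp_force: 0.0
```

Emit:
{"op": "jog_arm", "data": {"series": [[[0,0,13,0,0,0,85],[0,0,9,0,0,0,85],[0,0,5,0,0,0,85],[0,0,2.5,0,0,0,85],[0,0,0,0,0,0,80],[0,0,0,0,0,0,70],[0,0,0,0,0,0,62],[0,0,0,0,0,0,57],[0,0,0,0,0,0,54],[0,0,0,0,0,0,51]]]}}

```text
time_s: 35.1
eef_pos: [0.4606, 0.1999, 0.0499]
eef_rot: [0.0, 0.717, 0.697, 0.0]
wrist_force: [-0.7, -0.1, -0.5]
opening: 0.596
grasp_force: 0.0
```

Emit:
{"op": "jog_arm", "data": {"series": [[[0,0,0,0,0,0,48],[0,0,0,0,0,0,45],[0,0,0,0,0,0,40],[0,0,0,0,0,0,36],[0,0,0,0,0,0,36],[0,0,0,0,0,0,36],[0,0,-4,0,0,0,36],[0,0,-10,0,0,0,36],[0,0,-12,0,0,0,36],[0,0,-14,0,0,0,36]]]}}

```text
time_s: 36.1
eef_pos: [0.4606, 0.1999, 0.0909]
eef_rot: [0.0, 0.717, 0.698, 0.0]
wrist_force: [0.3, -0.1, -0.6]
opening: 0.471
grasp_force: 60.5
```

Emit:
{"op": "jog_arm", "data": {"series": [[[0,0,-14,0,0,0,36],[0,0,-12,0,0,0,36],[0,0,-8,0,0,0,36],[-6,0,0,0,0,0,36],[-14,0.2,0,0,0,0,36],[-18,0.2,0,0,0,0,36],[-20,0.2,0,0,0,0,36],[-20,0.2,0,0,0,0,36],[-20,0.2,0,0,0,0,36],[-18,0,0,0,0,0,36]]]}}

```text
time_s: 37.1
eef_pos: [0.4574, 0.0821, 0.1228]
eef_rot: [-0.001, 0.717, 0.697, -0.001]
wrist_force: [1.0, -0.3, -0.3]
opening: 0.473
grasp_force: 60.5
```

Emit:
{"op": "jog_arm", "data": {"series": [[[-11,0,0,0,0,0,36],[-5,0,0,0,0,0,36],[0,0,0,0,0,0,36],[0,0,0,0,0,0,36],[0,0,6,0,0,0,36],[0,0,10,0,0,0,36],[0,0,12,0,0,0,36],[0,0,12,0,0,0,36],[0,0,8,0,0,0,36],[0,0,4,0,0,0,36]]]}}

```text
time_s: 38.1
eef_pos: [0.457, 0.068, 0.0703]
eef_rot: [-0.001, 0.717, 0.698, -0.001]
wrist_force: [-0.9, 0.5, 0.6]
opening: 0.475
grasp_force: 60.5
```

Run:
```python
from h import *
plan([])
look([("pot",.061,.087)]);look([("pot",.061,.087)],"scene")
```

```text
at [0.457  0.068  0.0703] th 1.5438 t 38.1 tilt [-2.3e-03  3.0e-04 -1.0e+00] open 0.475
wrist pot 5486 [457.8  61.6  36. ] plane [-0.002  0.012  0.083]
scene pot 84 [454.1  68.3  28.6] plane [0.016 0.012 0.084]
```

Emit:
{"op": "jog_arm", "data": {"series": [[[0,0,5,0,0,0,36],[0,0,6,0,0,0,36],[0,0,5,0,0,0,36],[0,0,3,0,0,0,36],[0,0,1.5,0,0,0,36],[0,0,0.5,0,0,0,36],[0,0,0,0,0,0,36],[0,0,0,0,0,0,36],[0,0,0,0,0,0,36],[0,0,0,0,0,0,36]]]}}

```text
time_s: 39.2
eef_pos: [0.4581, 0.0679, 0.0509]
eef_rot: [0.0, 0.717, 0.697, 0.0]
wrist_force: [-0.1, -0.0, -0.3]
opening: 0.473
grasp_force: 60.5
```

Emit:
{"op": "jog_arm", "data": {"series": [[[0,0,0,0,0,0,50],[0,0,0,0,0,0,60],[0,0,0,0,0,0,75],[0,0,0,0,0,0,85],[0,0,0,0,0,0,85],[0,0,-15,0,0,0,85],[0,0,-30,0,0,0,85],[0,0,-40,0,0,0,85],[0,0,-40,0,0,0,85],[0,0,-30,0,0,0,85]]]}}

```text
time_s: 40.2
eef_pos: [0.4585, 0.0679, 0.2084]
eef_rot: [0.001, 0.717, 0.698, 0.001]
wrist_force: [0.9, -0.8, -0.6]
opening: 0.998
grasp_force: 0.0
```

Run:
```python
from h import *
o=[("pot",.061,.064),("can",.127,.095),("jar",.259,.089)]
look(o);look(o,"side")
plan([(.5977,-.0803,.15,1.617,85,10)])
k=ctrl.camera("side");np.savez("s6.npz",**k);P=cloud(k)
b=(abs(P[...,0]-.6)<.05)&(P[...,1]>-.25)&(P[...,1]<.1)&(P[...,2]>.0435)&(P[...,2]<.08); print("bar",b.sum(),cv2.minAreaRect((P[b][:,:2]*1000).astype(np.float32)))
```

```text
wrist pot 1529 [455.5  55.4  29. ] plane [-0.001 -0.005  0.062]
wrist can 1554 [460.2 127.3  18.3] plane [-0.     0.004  0.093]
wrist jar 0
side pot 198 [457.9  59.7  22.7] plane [-0.014  0.017  0.063]
side can 157 [461.4 125.7  19.2] plane [-0.014  0.02   0.094]
side jar 101 [461.7 255.4  17.3] plane [-0.012  0.075  0.088]
at [0.461  0.0677 0.2107] th 1.5439 t 40.3 tilt [ 0.0092 -0.001  -1.    ] open 0.994
[[-14.4,14.1,6.1,0,0,np.float64(-0.0073),85],[-14.5,14.0,6.1,0,0,np.float64(-0.0073),85],[-14.6,13.9,6.1,0,0,np.float64(-0.0073),85],[-14.7,13.7,6.1,0,0,np.float64(-0.0073),85],[-14.8,13.6,6.1,0,0,np.float64(-0.0073),85],[-14.9,13.5,6.1,0,0,np.float64(-0.0073),85],[-15.0,13.4,6.1,0,0,np.float64(-0.0073),85],[-15.1,13.3,6.1,0,0,np.float64(-0.0073),85],[-15.2,13.2,6.1,0,0,np.float64(-0.0073),85],[-15.3,13.1,6.1,0,0,np.float64(-0.0073),85]]
bar 1021 ((597.9573974609375, -75.35176086425781), (14.42796802520752, 302.8421630859375), 2.3020732402801514)
```

Emit:
{"op": "jog_arm", "data": {"series": [[[-14.5,14.3,5,0,0,-0.0073,85],[-14.5,14.3,5,0,0,-0.0073,85],[-14.5,14.2,5,0,0,-0.0073,85],[-14.7,14,5,0,0,-0.0073,85],[-14.8,13.9,5,0,0,-0.0073,85],[-14.9,13.8,5,0,0,-0.0073,85],[-15,13.7,5,0,0,-0.0073,75],[-15,13.6,5,0,0,-0.0073,60],[-15,13.5,5,0,0,-0.0073,50],[-15,13.4,5,0,0,-0.0073,50]]]}}

```text
time_s: 41.35
eef_pos: [0.5968, -0.0795, 0.1533]
eef_rot: [-0.002, 0.691, 0.723, -0.001]
wrist_force: [0.5, 0.5, 1.1]
opening: 0.586
grasp_force: 0.0
```

Emit:
{"op": "jog_arm", "data": {"series": [[[0,0,0,0,0,0,50],[0,0,10,0,0,0,50],[0,0,15,0,0,0,50],[0,0,15,0,0,0,50],[0,0,10,0,0,0,50],[0,0,0,0,0,0,50],[0,0,0,0,0,0,50],[0,0,0,0,0,0,50],[0,0,0,0,0,0,50],[0,0,0,0,0,0,50]]]}}

```text
time_s: 42.35
eef_pos: [0.598, -0.0794, 0.1065]
eef_rot: [0.001, 0.691, 0.723, 0.0]
wrist_force: [-0.1, -0.6, 0.1]
opening: 0.587
grasp_force: 0.0
```

Run:
```python
from h import *
plan([(.5977,-.0803,.049,1.617,50,10)])
```

```text
at [ 0.598  -0.0794  0.1065] th 1.6168 t 42.4 tilt [ 1.2e-03 -4.0e-04 -1.0e+00] open 0.587
[[-0.1,-0.0,5.7,0,0,np.float64(-0.0),50],[-0.1,-0.0,5.7,0,0,np.float64(-0.0),50],[-0.1,-0.0,5.7,0,0,np.float64(-0.0),50],[-0.1,-0.0,5.7,0,0,np.float64(-0.0),50],[-0.1,-0.0,5.7,0,0,np.float64(-0.0),50],[-0.1,-0.0,5.7,0,0,np.float64(-0.0),50],[-0.1,-0.0,5.7,0,0,np.float64(-0.0),50],[-0.1,-0.0,5.7,0,0,np.float64(-0.0),50],[-0.1,-0.0,5.7,0,0,np.float64(-0.0),50],[-0.1,-0.0,5.7,0,0,np.float64(-0.0),50]]
```

Emit:
{"op": "jog_arm", "data": {"series": [[[0,0,6,0,0,0,50],[0,0,10,0,0,0,50],[0,0,12,0,0,0,50],[0,0,12,0,0,0,50],[0,0,10,0,0,0,50],[0,0,6,0,0,0,50],[0,0,2,0,0,0,50],[0,0,0,0,0,0,50],[0,0,0,0,0,0,35],[0,0,0,0,0,0,25]]]}}

```text
time_s: 43.35
eef_pos: [0.598, -0.0794, 0.0484]
eef_rot: [0.001, 0.691, 0.723, 0.0]
wrist_force: [0.4, -0.1, -0.1]
opening: 0.293
grasp_force: 0.0
```

Emit:
{"op": "jog_arm", "data": {"series": [[[0,0,0,0,0,0,15],[0,0,0,0,0,0,5],[0,0,0,0,0,0,5],[0,0,0,0,0,0,5],[0,0,0,0,0,0,5],[0,0,0,0,0,0,5],[0,0,0,0,0,0,5],[0,0,0,0,0,0,5],[0,0,0,0,0,0,5],[0,0,0,0,0,0,5]]]}}

```text
time_s: 44.35
eef_pos: [0.598, -0.0793, 0.0485]
eef_rot: [0.0, 0.691, 0.723, 0.0]
wrist_force: [-0.9, 1.0, 5.8]
opening: 0.152
grasp_force: 60.8
```

Emit:
{"op": "jog_arm", "data": {"series": [[[0,0,-5,0,0,0,5],[0,0,-12,0,0,0,5],[0,0,-16,0,0,0,5],[0,0,-18,0,0,0,5],[0,0,-18,0,0,0,5],[0,0,-18,0,0,0,5],[0,0,-18,0,0,0,5],[0,0,-14,0,0,0,5],[0,0,-6,0,0,0,5],[0,0,0,0,0,0,5]]]}}

```text
time_s: 45.35
eef_pos: [0.5981, -0.0794, 0.1742]
eef_rot: [0.001, 0.691, 0.723, 0.0]
wrist_force: [-0.7, 0.4, -2.6]
opening: 0.15
grasp_force: 60.1
```

Run:
```python
from h import *
plan([(.4580,.155,.175,1.544,5,18)])
```

```text
at [ 0.5981 -0.0794  0.1742] th 1.6168 t 45.4 tilt [ 2.1e-03 -7.0e-04 -1.0e+00] open 0.15
[[13.4,-7.2,-0.0,0,0,np.float64(0.004),5],[13.3,-7.2,-0.0,0,0,np.float64(0.004),5],[13.3,-7.3,-0.0,0,0,np.float64(0.004),5],[13.3,-7.3,-0.0,0,0,np.float64(0.004),5],[13.2,-7.4,-0.0,0,0,np.float64(0.004),5],[13.2,-7.4,-0.0,0,0,np.float64(0.004),5],[13.2,-7.5,-0.0,0,0,np.float64(0.004),5],[13.2,-7.6,-0.0,0,0,np.float64(0.004),5],[13.1,-7.6,-0.0,0,0,np.float64(0.004),5],[13.1,-7.7,-0.0,0,0,np.float64(0.004),5],[13.1,-7.7,-0.0,0,0,np.float64(0.004),5],[13.0,-7.8,-0.0,0,0,np.float64(0.004),5],[13.0,-7.8,-0.0,0,0,np.float64(0.004),5],[13.0,-7.9,-0.0,0,0,np.float64(0.004),5],[12.9,-7.9,-0.0,0,0,np.float64(0.004),5],[12.9,-8.0,-0.0,0,0,np.float64(0.004),5],[12.9,-8.0,-0.0,0,0,np.float64(0.004),5],[12.8,-8.1,-0.0,0,0,np.float64(0.004),5]]
```

Emit:
{"op": "jog_arm", "data": {"series": [[[7,-4,0,0,0,0.002,5],[14,-7.5,0,0,0,0.004,5],[14,-7.5,0,0,0,0.004,5],[14,-8,0,0,0,0.004,5],[14,-8,0,0,0,0.004,5],[14,-8,0,0,0,0.004,5],[14,-8,0,0,0,0.005,5],[14,-8,0,0,0,0.005,5],[14,-8,0,0,0,0.005,5],[14,-8,0,0,0,0.005,5]]]}}

```text
time_s: 46.35
eef_pos: [0.5181, 0.0528, 0.1729]
eef_rot: [0.0, 0.706, 0.708, 0.0]
wrist_force: [-0.5, 0.6, -1.8]
opening: 0.154
grasp_force: 60.1
```

Emit:
{"op": "jog_arm", "data": {"series": [[[14,-8,0,0,0,0.005,5],[14,-8,0,0,0,0.005,5],[14,-8,0,0,0,0.005,5],[14,-8,0,0,0,0.005,5],[14,-8,0,0,0,0.005,5],[14,-8,0,0,0,0.005,5],[14,-8,0,0,0,0.005,5],[6,-4,0,0,0,0,5],[0,0,0,0,0,0,5],[0,0,0,0,0,0,5]]]}}

```text
time_s: 47.35
eef_pos: [0.4603, 0.1562, 0.1729]
eef_rot: [0.0, 0.718, 0.696, 0.0]
wrist_force: [-0.8, -0.5, -1.7]
opening: 0.151
grasp_force: 60.0
```

Emit:
{"op": "jog_arm", "data": {"series": [[[0,0,0,0,0,0,5],[0,0,0,0,0,0,5],[0,0,0,0,0,0,5],[0,0,0,0,0,0,5],[0,0,0,0,0,0,5],[0,0,0,0,0,0,5],[0,0,0,0,0,0,5],[0,0,0,0,0,0,5],[0,0,0,0,0,0,5],[0,0,0,0,0,0,5]]]}}

```text
time_s: 48.35
eef_pos: [0.4601, 0.1564, 0.1728]
eef_rot: [0.0, 0.718, 0.696, 0.0]
wrist_force: [-0.2, 0.2, -1.1]
opening: 0.148
grasp_force: 60.0
```

Run:
```python
from h import *
plan([(.4580,.1555,.140,1.544,5,10)])
for n in ["side","scene"]:
    k=ctrl.camera(n);P=cloud(k)
    # outer bar ends and brackets
    b=(abs(P[...,0]-.458)<.05)&(abs(P[...,1]-.16)<.19)&(P[...,2]>.16)&(P[...,2]<.18)&(abs(P[...,1]-.156)>.06); q=P[b]; print(n,"bar",len(q),cv2.minAreaRect((q[:,:2]*1000).astype(np.float32)),"slope/x0",np.polyfit(q[:,1]-.16,q[:,0],1).round(4),"z slope",np.polyfit(q[:,1]-.16,q[:,2],1).round(4))
    for y in (.02,.30):
        m=(abs(P[...,0]-.458)<.04)&(abs(P[...,1]-y)<.015)&(P[...,2]>.09)&(P[...,2]<.127); q=P[m]; print(" bracket",y,len(q),np.percentile(q,[2,50,98],axis=0).round(4).tolist())
cv2.imwrite("pics/s7.png",cv2.resize(k["frame"][160:300,190:400],None,fx=3,fy=3))
```

```text
at [0.4601 0.1564 0.1728] th 1.5398 t 48.4 tilt [ 0.  0. -1.] open 0.148
[[-0.1,-0.2,3.3,0,0,np.float64(-0.0004),5],[-0.1,-0.2,3.3,0,0,np.float64(-0.0004),5],[-0.1,-0.2,3.3,0,0,np.float64(-0.0004),5],[-0.1,-0.2,3.3,0,0,np.float64(-0.0004),5],[-0.1,-0.2,3.3,0,0,np.float64(-0.0004),5],[-0.1,-0.2,3.3,0,0,np.float64(-0.0004),5],[-0.1,-0.2,3.3,0,0,np.float64(-0.0004),5],[-0.1,-0.2,3.3,0,0,np.float64(-0.0004),5],[-0.1,-0.2,3.3,0,0,np.float64(-0.0004),5],[-0.1,-0.2,3.3,0,0,np.float64(-0.0004),5]]
side bar 420 ((460.4133605957031, 160.84231567382812), (305.0050964355469, 14.631448745727539), 88.33515930175781) slope/x0 [0.0339 0.4628] z slope [-0.001   0.1704]
 bracket 0.02 171 [[0.4321, 0.0149, 0.0914], [0.4521, 0.0185, 0.1068], [0.4814, 0.027, 0.1246]]
 bracket 0.3 125 [[0.4419, 0.294, 0.091], [0.4622, 0.2969, 0.1031], [0.4876, 0.3067, 0.1238]]
scene bar 635 ((456.33770751953125, 160.05007934570312), (303.4252624511719, 17.906051635742188), 87.85470581054688) slope/x0 [0.033 0.454] z slope [0.001  0.1681]
 bracket 0.02 167 [[0.4273, 0.015, 0.0913], [0.4565, 0.0239, 0.106], [0.4769, 0.0278, 0.1227]]
 bracket 0.3 206 [[0.4341, 0.294, 0.0912], [0.4661, 0.3014, 0.1067], [0.4834, 0.3065, 0.1232]]
```

View pics/s7.png

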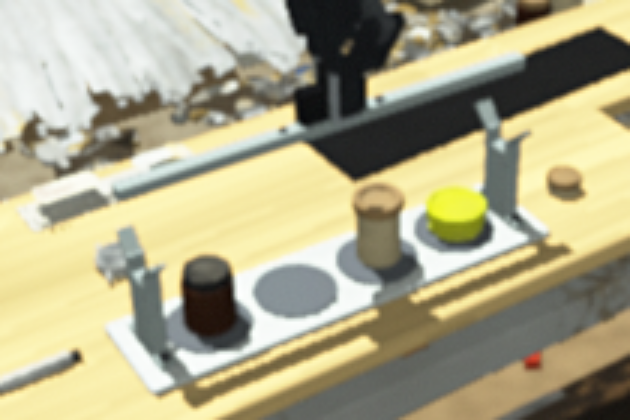

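The bar is level above the brackets and within about 1 mm of the rack's line. The containers stand upright: jar (208,295), canister (378,225), pot (457,215). Lowering the bar.

Emit:
{"op": "jog_arm", "data": {"series": [[[0,-0.3,4,0,0,-0.002,5],[0,-0.3,7,0,0,-0.002,5],[0,0,8,0,0,0,5],[0,0,8,0,0,0,5],[0,0,8,0,0,0,5],[0,0,7,0,0,0,5],[0,0,5,0,0,0,5],[0,0,3,0,0,0,5],[0,0,0,0,0,0,5],[0,0,0,0,0,0,5]]]}}

```text
time_s: 49.45
eef_pos: [0.4597, 0.1564, 0.123]
eef_rot: [0.0, 0.717, 0.698, 0.0]
wrist_force: [0.7, -0.2, -1.6]
opening: 0.15
grasp_force: 60.0
```

Emit:
{"op": "jog_arm", "data": {"series": [[[0,0,1.5,0,0,0,5],[0,0,1.5,0,0,0,5],[0,0,1.5,0,0,0,5],[0,0,1.5,0,0,0,5],[0,0,1.5,0,0,0,5],[0,0,0,0,0,0,5],[0,0,0,0,0,0,5],[0,0,0,0,0,0,5],[0,0,0,0,0,0,5],[0,0,0,0,0,0,5]]]}}

```text
time_s: 50.45
eef_pos: [0.4595, 0.1564, 0.1153]
eef_rot: [0.0, 0.717, 0.698, 0.0]
wrist_force: [-0.0, 0.5, -1.7]
opening: 0.153
grasp_force: 60.0
```

Emit:
{"op": "jog_arm", "data": {"series": [[[0,0,0.8,0,0,0,5],[0,0,0.8,0,0,0,5],[0,0,0.8,0,0,0,5],[0,0,0.6,0,0,0,5],[0,0,0,0,0,0,5],[0,0,0,0,0,0,5],[0,0,0,0,0,0,5],[0,0,0,0,0,0,5],[0,0,0,0,0,0,5],[0,0,0,0,0,0,5]]]}}

```text
time_s: 51.45
eef_pos: [0.4595, 0.1564, 0.1124]
eef_rot: [-0.0, 0.717, 0.698, -0.0]
wrist_force: [-2.6, -0.6, 3.8]
opening: 0.149
grasp_force: 60.7
```

Run:
```python
from h import *
k=ctrl.camera("scene");s=ctrl.camera("side")
cv2.imwrite("pics/s8.png",np.vstack([cv2.resize(k["frame"][190:290,210:390],(540,300)),cv2.resize(s["frame"][130:230,250:430],(540,300))]))
for k in(k,s):
    P=cloud(k); b=(abs(P[...,0]-.458)<.05)&(abs(P[...,1]-.16)<.19)&(P[...,2]>.105)&(P[...,2]<.118)&(abs(P[...,1]-.16)>.06)&(abs(P[...,1]-.16)<.125); q=P[b]; print("z slope",np.polyfit(q[:,1]-.16,q[:,2],1).round(4))
```

```text
z slope [0.0017 0.1093]
z slope [-0.0028  0.1108]
```

View pics/s8.png

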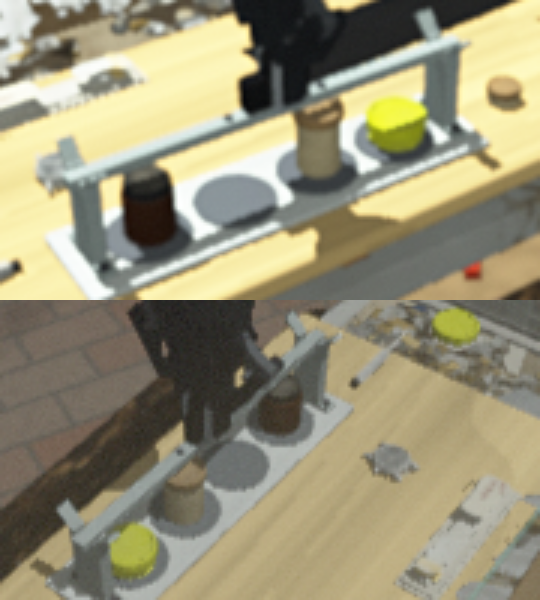

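The bar is seated in both brackets at the expected height, and the +3.8 N reading shows contact. I release it and lift straight up.

Emit:
{"op": "jog_arm", "data": {"series": [[[0,0,0,0,0,0,30],[0,0,0,0,0,0,45],[0,0,0,0,0,0,45],[0,0,0,0,0,0,45],[0,0,0,0,0,0,45],[0,0,-8,0,0,0,45],[0,0,-20,0,0,0,45],[0,0,-30,0,0,0,45],[0,0,-30,0,0,0,45],[0,0,-20,0,0,0,45]]]}}

```text
time_s: 52.55
eef_pos: [0.4603, 0.1565, 0.2232]
eef_rot: [0.001, 0.717, 0.698, 0.001]
wrist_force: [-0.3, -0.5, -0.2]
opening: 0.527
grasp_force: 0.0
```

Emit:
{"op": "jog_arm", "data": {"series": [[[0,0,0,0,0,0,45],[0,0,0,0,0,0,45],[0,0,0,0,0,0,45],[0,0,0,0,0,0,45],[0,0,0,0,0,0,45],[0,0,0,0,0,0,45],[0,0,0,0,0,0,45],[0,0,0,0,0,0,45],[0,0,0,0,0,0,45],[0,0,0,0,0,0,45]]]}}

```text
time_s: 53.55
eef_pos: [0.4595, 0.1564, 0.2203]
eef_rot: [0.0, 0.717, 0.697, 0.0]
wrist_force: [-0.3, 0.8, -0.3]
opening: 0.529
grasp_force: 0.0
```

Run:
```python
from h import *
plan([])
look([("pot",.061,.064),("can",.127,.095),("jar",.259,.089)],"side")
k=ctrl.camera("scene");s=ctrl.camera("side")
cv2.imwrite("pics/s9.png",np.vstack([cv2.resize(k["frame"][190:290,210:390],(540,300)),cv2.resize(s["frame"][130:230,250:430],(540,300))]))
for k in(k,s):
    P=cloud(k); b=(abs(P[...,0]-.458)<.05)&(abs(P[...,1]-.16)<.19)&(P[...,2]>.107)&(P[...,2]<.14); q=P[b]; print(cv2.minAreaRect((q[:,:2]*1000).astype(np.float32)),q[:,2].max(),np.median(q[abs(q[:,1]-.16)>.03,2]))
```

```text
at [0.4595 0.1564 0.2203] th 1.5438 t 53.5 tilt [ 0.  0. -1.] open 0.529
side pot 202 [457.6  59.3  22.9] plane [-0.016  0.023  0.063]
side can 91 [464.7 124.2  18.6] plane [0.031 0.025 0.094]
side jar 67 [464.8 257.2  15.3] plane [-0.07   0.045  0.088]
((453.5400390625, 160.61904907226562), (302.00909423828125, 55.099918365478516), 89.22229766845703) 0.13877953145076327 0.11032614354038128
((459.7521667480469, 160.62911987304688), (304.14642333984375, 53.03618240356445), 88.86536407470703) 0.13958894311957903 0.11204129494557624
```

View pics/s9.png

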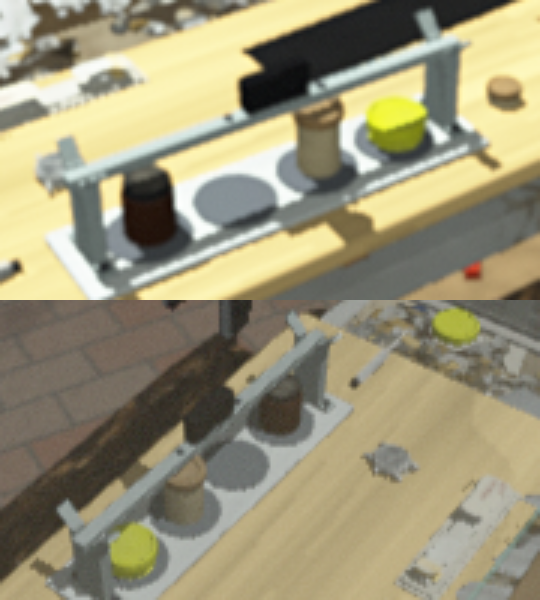

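The bar rests in both brackets. The jar, canister and pot stand upright in the middle of their goal pads, and the arm touches nothing.

```bash
python3 -c "
from bench import ctrl
print(ctrl.hand_in())"
```

```text
the job is handed in; nothing more can be done
None
```

The job is done and handed in at about 54 s: the canister, jar and pot stand upright on their goal pads, the bar is back in both brackets, and the arm was clear of everything; `hand_in()` returned no verdict.

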